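# Clip the two food boxes shut with their own lids

### The arm

A 6-joint arm with a two-finger parallel gripper is mounted at the origin on a cart in front of the work surface, level with it; the furniture and walls round the work are solid. World frame = base frame: x ahead of the robot, y to its left, z up, the work surface at z = 0. Lengths are in m, angles in rad, forces in N, time in s.
With the tool pointing down it reaches from about 0.4 to 0.825 m from the base axis. Payload 7 kg.
Tool frame: the origin (TCP) lies midway between the tips of the shut fingers; the grasp point (between the pads) lies 19 mm behind it; z points along the fingers, x is the direction in which the jaws open and shut, and the axes are right-handed (so a half turn about z gives the same grasp; the last joint's range is limited). The gripper opens to 88 mm and grips with 3 to 60 N. Pads are 19 mm wide; open, the fingers measure 130 mm over their backs; the gripper's body (78 mm by 193 mm) begins 47 mm behind the grasp point.
Start: joints at [1.425, 0.359, 0.012, 0, -1.224, -0.288], TCP at [0.284, 0.612, 0.227] pointing down, gripper open.
Joint ranges: [-3.07, 3.07], [-1.43, 2.12], [-1.02, 1.25], [-3.03, 1.67], [-3.05, -0], [-3.03, 3.03]. Speed limits (rad/s): [2.39, 2.39, 3.01, 3.14, 3.14, 3.14].

### API

Orientations are given as [roll, pitch, yaw] about the fixed x, y, z axes, in that order (R = Rz(yaw) Ry(pitch) Rx(roll)).
In Python, from station import arm, grab_frame, camera_params gives the robot as it stands.
- The arm moves only by the shell command python3 -m handwheel 'ROWS' [FORCE]. ROWS is JSON, a list that holds one entry, the list of rows, each a list of 5 numbers: the finger opening in m, from 0 to 0.0876, then the shift along the tool's x, y, z in m, then the turn about the tool's z in degrees. A call has 1 to 20 rows; each row is the pose to reach, as a shift and turn from the pose measured when the call began, along the tool's axes at that moment; what a row does not reach only later rows make up. A row lasts 1/12 s, in which the tool goes at most 41.7 mm and 7.16 degrees, less where a joint would pass 70% of its speed; a pose out of reach is approached as far as the arm can. A call with a gripper value outside its range is refused whole. The fingers move at their own pace and stop on an object; FORCE is the grip in N (left out, the last holds). Time passes only in rows, so rows that repeat a pose let the fingers close. It gives the time, the measured TCP pose, the force and the opening at its end, in the units of the state.
- arm.get_state(): the state, without advancing time (a new reading comes with each control period).
- grab_frame(name): name is "scene" or "top"; returns the picture (480x640x3 uint8, blue, green, red); there is no depth.
- camera_params(name): a dict with "intrinsics" (3x3 intrinsics, pixels), "R" (3x3) and "t" (3): a world point X has camera coordinates R X + t. Camera axes: x right, y down, z forward; pixel columns grow to the right and rows downward; lengths in m; the calibration is good to about 2 mm. A picture is of the moment at which its call begins. camera_params takes no time and is no camera call.
- arm.job_done(): hands the job in, once; it reports no verdict.
The state is a dict: "t": time; "q": joint angles; "qd": joint speeds; "joint_efforts": joint torques, N m; "eef_pos": TCP position; "ee_rot": TCP orientation; "force": force on the tool from outside, world axes, zero at the start; "moment": the same for the moment, N m; "width": finger opening in m.
Only numpy, scipy, OpenCV 4.12 (cv2) and the standard library are available. Lean on these libraries where they do the work, as an engineer would, in place of code of your own. Each camera call takes 0.05 s, during which the arm holds its last target.

### The job

Close both food boxes on the worktop, each with the lid of its own shape: hook the lid's tongue under the keeper at the back of its box, swing the front down and press until the clip snaps over the lid, so that the lid lies flat on the rim. Leave the boxes standing on the worktop, and do not knock over the drinking glass.

Things in the scene. Friction and masses are not known exactly. Their poses are not given: they have to be found in the camera images.
- long_box: Open white stoneware food box, the long narrow low one, loose, about 0.7 kg: 124 mm along its x, 72 mm along y, rim 55 mm high, walls 5 mm. Origin: centre of its underside, z up. x points from its spring clip (-x side, roughly toward the robot) to its fixed keeper (+x side).
- long_box_keeper (a point): Where the tongue tip belongs in the long box's keeper, 74 mm to +x of the box's middle, 2.5 mm over the rim; box axes. The keeper is a 48 mm wide lip: underside 11.5 mm, top 16.5 mm over the rim, starting 65 mm from the middle, with a mouth flared upward before that (from 59 mm, 20 mm over the rim). Behind, it is closed at 74 mm.
- long_clip (a joint): Spring clip of the long box, rad: 0 upright (at rest and when latched), about 0.13 with its nose pushed out. 34 mm wide; the nose reaches in to 67 mm before the box's middle, catching underside 6.5 to 8 mm over the rim; its sloping top meets the lid from 20 mm over the rim; thumb tab to 30 mm over the rim and 86 mm out. The lid's front passes with roughly 5 to 14 N downward.
- long_lid_grip (a point): Loose grey lid of the long box, 0.11 kg: centre of its upright grip fin (56 mm along x, 16 mm thick in y, 32 mm high), 14.9 mm to -x of the lid's middle. x: along the fin to the tongue; z up. Plate 134 x 76 mm, 5 mm thick, its underside 20 mm below this point; 5 mm plug under that, on the worktop at first. Shut: 20 mm over the rim, 14.9 mm to -x of the box's middle, x as the box's x.
- long_lid_tongue (a point): Tip of that lid's tongue (5 mm thick, 32 mm wide, 10 mm beyond the plate's +x edge) at mid-thickness, 72 mm from the lid's middle; lid axes. The plate reaches 62 mm to +x and 72 mm to -x of the lid's middle; the plug has about 3 mm of play at each side in the box.
- square_box: Open white stoneware food box, the square taller one, loose, about 0.7 kg: 88 mm along its x, 88 mm along y, rim 68 mm high, walls 5 mm. Origin: centre of its underside, z up. x points from its spring clip (-x side, roughly toward the robot) to its fixed keeper (+x side).
- square_box_keeper (a point): Where the tongue tip belongs in the square box's keeper, 56 mm to +x of the box's middle, 2.5 mm over the rim; box axes. The keeper is a 48 mm wide lip: underside 11.5 mm, top 16.5 mm over the rim, starting 47 mm from the middle, with a mouth flared upward before that (from 41 mm, 20 mm over the rim). Behind, it is closed at 56 mm.
- square_clip (a joint): Spring clip of the square box, rad: 0 upright (at rest and when latched), about 0.13 with its nose pushed out. 34 mm wide; the nose reaches in to 49 mm before the box's middle, catching underside 6.5 to 8 mm over the rim; its sloping top meets the lid from 20 mm over the rim; thumb tab to 30 mm over the rim and 68 mm out. The lid's front passes with roughly 5 to 14 N downward.
- square_lid_grip (a point): Loose grey lid of the square box, 0.11 kg: centre of its upright grip fin (56 mm along x, 16 mm thick in y, 32 mm high), 10.6 mm to -x of the lid's middle. x: along the fin to the tongue; z up. Plate 98 x 92 mm, 5 mm thick, its underside 20 mm below this point; 5 mm plug under that, on the worktop at first. Shut: 20 mm over the rim, 10.6 mm to -x of the box's middle, x as the box's x.
- square_lid_tongue (a point): Tip of that lid's tongue (5 mm thick, 32 mm wide, 10 mm beyond the plate's +x edge) at mid-thickness, 54 mm from the lid's middle; lid axes. The plate reaches 44 mm to +x and 54 mm to -x of the lid's middle; the plug has about 3 mm of play at each side in the box.
- glass_cup: Clear drinking glass at the left front, 80 mm across, 91 mm high, origin under its centre; only to be left standing.

How it is judged:
At the end, for the whole second after the job is handed in: Each box stands upright and still on the worktop with its own lid flat on its rim (height within 3.5 mm, parallel within 0.045 rad, turned less than 0.1 rad), the tongue tip within 9 mm of its place in the keeper and the clip sprung back over the lid (joint below 0.06 rad) (z of long_lid_grip in the frame of long_box between 0.0715 and 0.0785 m and distance between long_lid_tongue and long_box_keeper below 0.009 m and angle between the z axis of long_box and the z axis of long_lid_grip, either way round below 0.045 rad and angle between the x axis of long_box and the x axis of long_lid_grip, either way round below 0.1 rad and value of joint each of long_clip, square_clip below 0.06 rad and angle between each of long_box, square_box's own z axis and vertical below 0.05 rad and linear speed of each of long_box, square_box below 0.02 m/s and height (world z) of long_box between -0.01 and 0.01 m and z of square_lid_grip in the frame of square_box between 0.0845 and 0.0915 m and distance between square_lid_tongue and square_box_keeper below 0.009 m and angle between the z axis of square_box and the z axis of square_lid_grip, either way round below 0.045 rad and angle between the x axis of square_box and the x axis of square_lid_grip, either way round below 0.1 rad and height (world z) of square_box between -0.01 and 0.01 m); the robot touches nothing.
It fails at once if the glass is knocked over (angle between glass_cup's own z axis and vertical above 0.6 rad).
It also fails if it takes over 70 s, if anything falls off the work surface, if the arm or the gripper's body presses on something with over 40 N, if the wrist force passes 120 N, or if a joint passes its speed limit or range.

## Working session

There is one attempt and no reset: what is moved stays moved. The work goes in short steps, Python scripts to look and compute and a shell command to move; the robot and the scene stay as the last step left them, time stands still between calls to the robot, and variables do not carry over. Pictures are saved under pics/ and viewed, and the job is handed in when it is done.

```bash
ls; mkdir -p pics
python3 - <<'E'
from station import arm, grab_frame, camera_params
import cv2,numpy as np
for n in ("scene","top"):
    cv2.imwrite(f"pics/{n}0.png",grab_frame(n)); p=camera_params(n); print(n,np.round(p["intrinsics"],1).tolist(),np.round(p["R"],4).tolist(),np.round(p["t"],4).tolist())
s=arm.get_state(); print(s)
E
```

```text
pics
scene [[573.8, 0.0, 317.6], [0.0, 573.8, 244.2], [0.0, 0.0, 1.0]] [[-0.8314, -0.5555, 0.011], [-0.4089, 0.5983, -0.6891], [0.3762, -0.5774, -0.7246]] [0.4525, 0.2956, 0.8691]
top [[469.3, 0.0, 322.5], [0.0, 469.3, 236.6], [0.0, 0.0, 1.0]] [[0.0191, -0.9998, -0.0004], [-0.996, -0.019, -0.0872], [0.0872, 0.0021, -0.9962]] [-0.0075, 0.5717, 0.8823]
{'t': 0.1, 'q': array([ 1.42510314e+00,  3.59314327e-01,  1.11809386e-02, -2.77166729e-04,
       -1.22409348e+00, -2.88088798e-01]), 'qd': array([ 6.61457834e-04, -8.32843680e-04,  1.56135008e-03,  1.77109022e-03,
       -5.42354082e-05,  1.12515984e-03]), 'joint_efforts': array([-1.84464887e-03, -5.84163308e+01,  2.93752867e+01,  7.01543882e+00,
        1.02342243e-02, -4.38102734e-05]), 'eef_pos': array([0.28356778, 0.61208918, 0.22573589]), 'ee_rot': array([-3.14143601e+00, -1.44562436e-03, -2.00467279e+00]), 'force': array([ 0.54416195, -0.59089022, -0.4425752 ]), 'moment': array([-0.01621113,  0.04046443,  0.01963485]), 'width': 0.08744587702242398}
```

View pics/scene0.png

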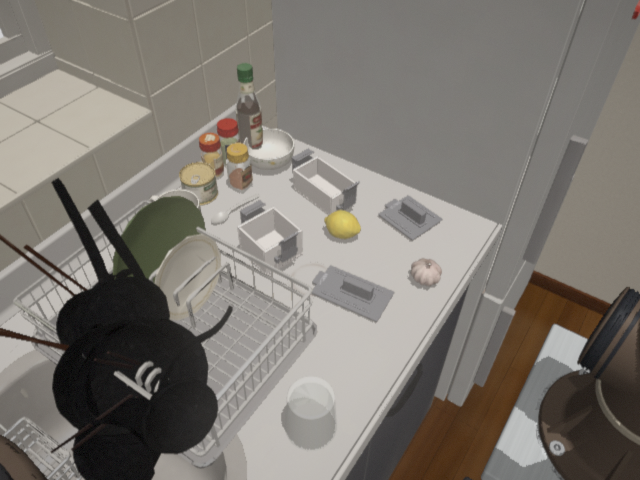

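View pics/top0.png

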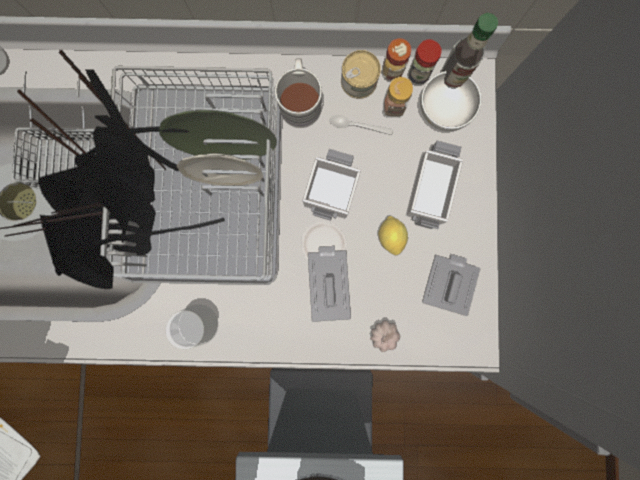

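Run:
```python
import cv2,numpy as np
im=cv2.imread("pics/top0.png")
c=im[130:340,290:490]; cv2.imwrite("pics/crop0.png",cv2.resize(c,None,fx=2.8,fy=2.8,interpolation=cv2.INTER_CUBIC))
hsv=cv2.cvtColor(im,cv2.COLOR_BGR2HSV)
m=((hsv[...,2]>75)&(hsv[...,2]<180)&(hsv[...,1]<40)).astype(np.uint8)*255
mm=np.zeros_like(m); mm[130:340,290:490]=m[130:340,290:490]
cs,_=cv2.findContours(mm,cv2.RETR_EXTERNAL,cv2.CHAIN_APPROX_NONE)
for k in cs:
    if cv2.contourArea(k)>100: print(cv2.contourArea(k),np.round(cv2.minAreaRect(k),1) if 0 else cv2.minAreaRect(k))
cv2.imwrite("pics/mask0.png",cv2.resize(mm[130:340,290:490],None,fx=2.8,fy=2.8))
```

```text
210.0 ((384.5, 328.0), (22.0, 31.0), 90.0)
2462.0 ((451.3923034667969, 282.5615234375), (48.58900833129883, 56.48252868652344), 15.255120277404785)
2746.5 ((328.6147766113281, 282.8365783691406), (75.10345458984375, 39.79734802246094), 86.42366790771484)
325.0 ((323.110107421875, 212.633056640625), (47.12505340576172, 11.110784530639648), 16.699243545532227)
344.5 ((331.197265625, 184.99481201171875), (42.21843338012695, 41.802486419677734), 16.927513122558594)
455.5 ((436.6869201660156, 185.26577758789062), (33.21360397338867, 59.83735275268555), 14.281094551086426)
535.0 ((418.628173828125, 193.04440307617188), (77.68819427490234, 36.00763702392578), 74.60444641113281)
285.5 ((339.44342041015625, 157.1981201171875), (27.06003189086914, 12.225090026855469), 15.945395469665527)
322.0 ((444.9026794433594, 148.03982543945312), (31.30031967163086, 12.242464065551758), 14.620874404907227)
```

View pics/crop0.png

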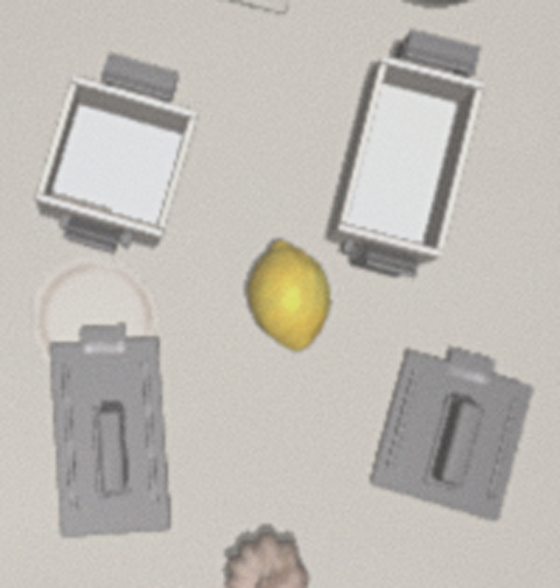

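View pics/mask0.png

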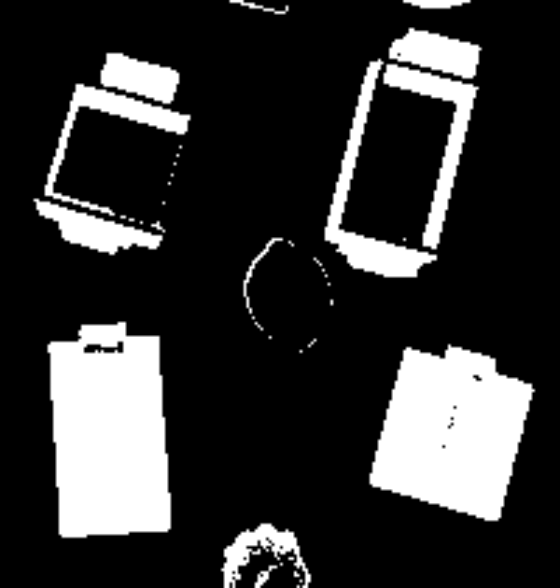

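```bash
cat > h.py <<'E'
import numpy as np, cv2
from station import arm, grab_frame, camera_params
def ray(n,px,z):
    p=camera_params(n); K=np.array(p["intrinsics"]);R=np.array(p["R"]);t=np.array(p["t"])
    px=np.atleast_2d(px).astype(float); d=np.c_[px,np.ones(len(px))]@np.linalg.inv(K).T@R; c=-R.T@t
    z=np.broadcast_to(z,(len(px),)); return c+d*((z-c[2])/d[:,2])[:,None]
def proj(n,X):
    p=camera_params(n); K=np.array(p["intrinsics"]);R=np.array(p["R"]);t=np.array(p["t"])
    x=(np.atleast_2d(X)@R.T+t)@K.T; return x[:,:2]/x[:,2:]
def st():
    s=arm.get_state(); return s
def fit(P,tmpl):
    # rigid 2D fit template->P ; returns pos of template origin, yaw, resid
    P=P[:,:2];a=tmpl-tmpl.mean(0);b=P-P.mean(0);yaw=np.arctan2((a[:,0]*b[:,1]-a[:,1]*b[:,0]).sum(),(a*b).sum())
    R=np.array([[np.cos(yaw),-np.sin(yaw)],[np.sin(yaw),np.cos(yaw)]]); o=P.mean(0)-R@tmpl.mean(0)
    return o,yaw,P-(tmpl@R.T+o)
def rect(x0,x1,w): return np.array([[x1,w],[x1,-w],[x0,-w],[x0,w]])
E
python3 - <<'E'
from h import *
f=lambda L:np.array(L)/2.8+np.array([290,130])
np.set_printoptions(precision=4,suppress=True)
for n,L,z,t in [("longlid",[(50,343),(159,337),(170,528),(61,536)],.010,rect(-.072,.062,.038)),
 ("sqlid",[(405,348),(532,385),(498,520),(371,485)],.010,rect(-.054,.044,.046)),
 ("sqbox",[(77,80),(196,112),(161,242),(38,203)],.068,rect(-.044,.044,.044)),
 ("longbox",[(381,58),(482,84),(437,257),(339,238)],.055,rect(-.062,.062,.036))]:
    o,y,r=fit(ray("top",f(L),z),t); print(n,o,y,np.degrees(y),"\n",r)
E
```

```text
longlid [ 0.4828 -0.0111] 0.07717021553987623 4.421527654549787 
 [[-0.0004  0.0001]
 [-0.0006 -0.0004]
 [ 0.001   0.0004]
 [-0.0001 -0.0001]]
sqlid [ 0.488  -0.2502] -0.25328455501276087 -14.512136018080318 
 [[ 0.0004 -0.    ]
 [-0.0007  0.0005]
 [ 0.0005  0.0004]
 [-0.0002 -0.0009]]
sqbox [ 0.6613 -0.0128] -0.2667380906463288 -15.282966829412622 
 [[-0.0012 -0.0026]
 [ 0.0018  0.0027]
 [-0.0009  0.0015]
 [ 0.0003 -0.0016]]
longbox [ 0.6677 -0.2096] -0.23167922294060658 -13.27424167536724 
 [[ 0.0003 -0.0014]
 [ 0.0001  0.0003]
 [ 0.0023  0.0028]
 [-0.0027 -0.0017]]
```

Run:
```python
import cv2,numpy as np
im=cv2.imread("pics/top0.png")
a=cv2.resize(im[140:235,295:365],None,fx=5.6,fy=6,interpolation=cv2.INTER_CUBIC)
b=cv2.resize(im[140:235,402:472],None,fx=5.6,fy=6,interpolation=cv2.INTER_CUBIC)
cv2.imwrite("pics/crop1.png",np.hstack([a,b]))
```

```text
(no output)
```

View pics/crop1.png

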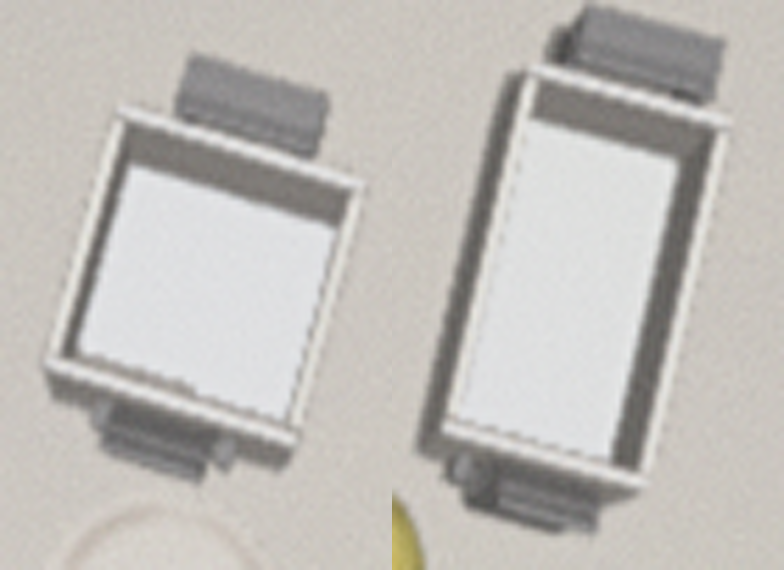

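Run:
```python
from h import *
np.set_printoptions(precision=4,suppress=True)
for n,L,off,z,t in [
 ("sqbox",[(118,107),(363,187),(297,440),(47,366)],(295,140),.068,rect(-.044,.044,.044)),
 ("longbox",[(130,66),(342,121),(253,490),(48,430)],(402,140),.055,rect(-.062,.062,.036))]:
    P=np.array(L)/np.array([5.6,6])+off
    o,y,r=fit(ray("top",P,z),t); print(n,o,y,np.degrees(y),"\n",r)
```

```text
sqbox [ 0.6632 -0.0121] -0.26287179225227186 -15.06144424909495 
 [[-0.0016 -0.0007]
 [-0.0025  0.0022]
 [ 0.0028  0.0002]
 [ 0.0014 -0.0017]]
longbox [ 0.6692 -0.2099] -0.24127719366592543 -13.824164889818126 
 [[-0.0019  0.0012]
 [-0.0011 -0.0006]
 [ 0.0013  0.0003]
 [ 0.0017 -0.0009]]
```

```bash
cat > to.py <<'E'
# usage: to.py x y z yawdeg : shift in tool axes from current measured pose
import sys; from h import *
np.set_printoptions(precision=4,suppress=True)
s=st(); p=s["eef_pos"]; y=s["ee_rot"][2]
a=[float(v) for v in sys.argv[1:]]
while a:
    x,yy,z,w=a[:4]; a=a[4:]
    d=np.array([x,yy,z])-p; u=np.array([np.cos(y),np.sin(y),0]); v=np.array([np.sin(y),-np.cos(y),0])
    t=-(w-np.degrees(y)); t=(t+180)%360-180
    print("shift mm",np.round(np.array([d@u,d@v,-d[2]])*1000,1),"turn",round(t,1),"or",round(t-180*np.sign(t),1))
print("pose",p,np.degrees(s["ee_rot"]),"q",s["q"],"F",s["force"],"w",s["width"],"t",s["t"])
E
python3 to.py 0.28 0.60 0.3 -114.9 0.29 0.4 0.3 -114 0.4 0.1 0.25 -100 0.450 -0.014 0.12 -85.6
```

```text
shift mm [ 12.5  -1.8 -74.3] turn 0.0 or -180.0
shift mm [189.7 -95.  -74.3] turn -0.9 or 179.1
shift mm [ 415.7 -320.9  -24.3] turn -14.9 or 165.1
shift mm [ 498.1 -414.2  105.7] turn -29.3 or 150.7
pose [0.2836 0.6121 0.2257] [-179.991    -0.0828 -114.8593] q [ 1.4251  0.3593  0.0112 -0.0003 -1.2241 -0.2881] F [ 0.5442 -0.5909 -0.4426] w 0.08744587702242398 t 0.1
```

```bash
python3 -m handwheel '[[[0.06,12,-2,-74,0]]]' 2>&1 | head -3; python3 -m handwheel --help 2>&1 | head -20
```

```text
t: 0.18
eef_pos: [0.2801, 0.6028, 0.2584]
ee_rot: [-3.141, -0.017, -2.006]
invalid input: not JSON, or not a number
```

```bash
python3 to.py 0.28 0.60 0.3 -114.9 0.29 0.4 0.3 -114 0.4 0.1 0.25 -100 0.450 -0.014 0.12 -85.6
```

```text
shift mm [  2.6  -1.1 -41.6] turn -0.0 or 180.0
shift mm [179.8 -94.4 -41.6] turn -0.9 or 179.1
shift mm [ 405.5 -320.5    8.4] turn -14.9 or 165.1
shift mm [ 487.8 -413.9  138.4] turn -29.3 or 150.7
pose [0.2801 0.6028 0.2584] [-179.9388   -0.9544 -114.9124] q [ 1.4263  0.3356  0.0519 -0.0039 -1.3034 -0.2892] F [ 0.4458  0.4158 -2.5734] w 0.0848019891281774 t 0.1833
```

```bash
python3 -m handwheel '[[[0.06,0.002,-0.001,-0.04,0],[0.06,0.036,-0.02,-0.04,0],[0.06,0.072,-0.038,-0.04,0],[0.06,0.108,-0.057,-0.04,0],[0.06,0.144,-0.076,-0.04,0],[0.06,0.18,-0.094,-0.04,-2],[0.06,0.208,-0.122,-0.035,-4],[0.06,0.236,-0.15,-0.028,-6],[0.06,0.264,-0.178,-0.022,-8],[0.06,0.292,-0.206,-0.015,-10],[0.06,0.32,-0.235,-0.008,-12],[0.06,0.348,-0.263,0,-14],[0.06,0.376,-0.291,0.004,-16],[0.06,0.405,-0.32,0.008,-18],[0.06,0.43,-0.348,0.03,-22],[0.06,0.46,-0.38,0.06,-26],[0.06,0.488,-0.414,0.09,-29.3],[0.06,0.488,-0.414,0.12,-29.3],[0.06,0.488,-0.414,0.13,-29.3],[0.06,0.488,-0.414,0.13,-29.3]]]'; python3 to.py 0.450 -0.014 0.06 -85.6  0.450 -0.014 0.014 -85.6
```

```text
t: 1.85
eef_pos: [0.4465, -0.0184, 0.133]
ee_rot: [3.127, -0.017, -1.498]
force: [-0.9, -0.3, 0.3]
width: 0.0601
shift mm [-4.1 -3.8 73. ] turn -0.2 or 179.8
shift mm [ -4.1  -3.8 119. ] turn -0.2 or 179.8
pose [ 0.4465 -0.0184  0.133 ] [179.1384  -0.9584 -85.817 ] q [ 0.4124  0.0759 -0.5992  0.0136 -0.9154  1.2229] F [-0.8554 -0.2665  0.2891] w 0.060117243312290916 t 1.85
```

```bash
python3 -m handwheel '[[[0.045,-0.004,-0.004,0.04,0],[0.045,-0.004,-0.004,0.073,0],[0.045,-0.004,-0.004,0.073,0]]]'; python3 to.py 0.450 -0.014 0.014 -85.6
python3 - <<'E'
from h import *
a=grab_frame("top")[200:350,270:420]; b=grab_frame("scene")[200:350,260:460]
cv2.imwrite("pics/a1.png",np.hstack([cv2.resize(a,(400,400)),cv2.resize(b,(400,400))]))
E
```

```text
t: 2.1
eef_pos: [0.4459, -0.016, 0.056]
ee_rot: [3.119, -0.018, -1.498]
force: [-1.6, -0.6, -0.2]
width: 0.0472
shift mm [-1.7 -4.3 42. ] turn -0.3 or 179.7
pose [ 0.4459 -0.016   0.056 ] [178.6924  -1.0579 -85.8532] q [ 0.4175  0.1908 -0.6894  0.0147 -0.7184  1.2143] F [-1.6201 -0.6068 -0.2093] w 0.0471655747670225 t 2.1
```

View pics/a1.png

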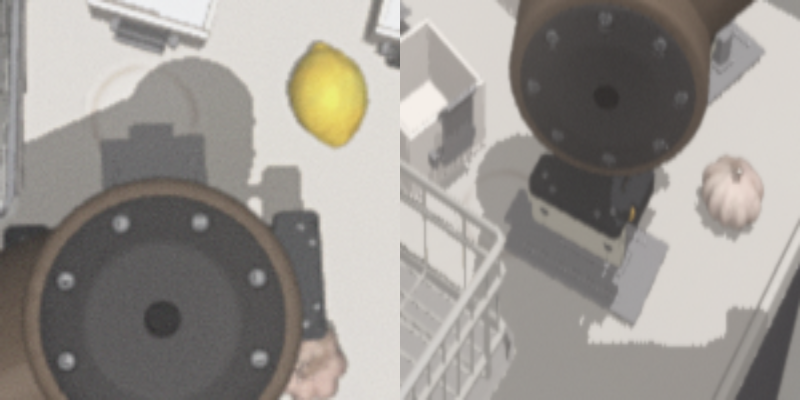

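Run:
```python
from h import *
np.set_printoptions(precision=3,suppress=True)
P=ray("scene",[(313,330)],0)[0];print(P)
for z in (.04,.06,.08,.1,.12): print(z,proj("scene",P+[0,0,z]),proj("top",P+[0,0,z]))
im=cv2.imread("pics/scene0.png")[250:350,260:360]; cv2.imwrite("pics/r.png",cv2.resize(im,(600,600)))
im=cv2.imread("pics/top0.png")[240:300,230:330]; cv2.imwrite("pics/r2.png",cv2.resize(im,(800,480)))
```

```text
[0.492 0.092 0.   ]
0.04 [[313.124 316.286]] [[274.583 277.061]]
0.06 [[313.188 309.117]] [[273.474 277.045]]
0.08 [[313.255 301.728]] [[272.313 277.03 ]]
0.1 [[313.324 294.109]] [[271.096 277.013]]
0.12 [[313.395 286.247]] [[269.819 276.996]]
```

View pics/r.png

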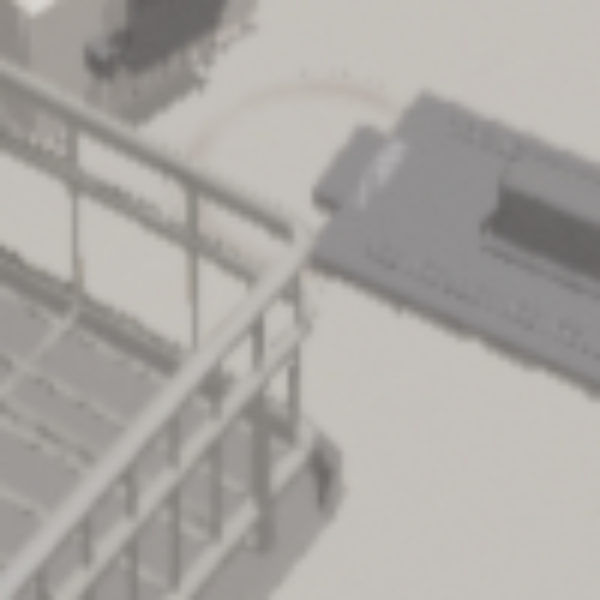

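```bash
python3 -m handwheel '[[[0.045,-0.0017,-0.002,0,0],[0.045,-0.0017,-0.002,0.02,0],[0.045,-0.0017,-0.002,0.042,0],[0.045,-0.0017,-0.002,0.042,0],[0.045,-0.0017,-0.002,0.042,0],[0.045,-0.0017,-0.002,0.042,0]]]'; python3 to.py 0.448 -0.014 0.014 -85.6
```

```text
t: 2.7
eef_pos: [0.452, -0.0134, 0.0207]
ee_rot: [3.128, -0.017, -1.496]
force: [-0.4, -0.6, 0.3]
width: 0.0449
shift mm [0.3 4.  6.7] turn -0.1 or 179.9
pose [ 0.452  -0.0134  0.0207] [179.2052  -0.9921 -85.6864] q [ 0.4191  0.2557 -0.7219  0.0202 -0.6122  1.2102] F [-0.3975 -0.598   0.2615] w 0.044948834880794916 t 2.7
```

```bash
python3 -m handwheel '[[[0.045,0,0.004,0.007,0],[0.045,0,0.004,0.007,0],[0.045,0,0.004,0.007,0]]]'; python3 to.py 0.448 -0.014 0.014 -85.6
```

```text
t: 2.95
eef_pos: [0.4479, -0.0137, 0.0143]
ee_rot: [3.128, -0.017, -1.495]
force: [0.1, -0.3, 0.1]
width: 0.045
shift mm [ 0.3 -0.1  0.3] turn -0.1 or 179.9
pose [ 0.4479 -0.0137  0.0143] [179.2461  -0.9773 -85.6768] q [ 0.4224  0.2615 -0.7375  0.0208 -0.5901  1.2063] F [ 0.111  -0.2651  0.1145] w 0.04501402734018419 t 2.95
```

```bash
python3 -m handwheel '[[[0,0,0,0,0],[0,0,0,0,0],[0,0,0,0,0],[0,0,0,0,0],[0,0,0,0,0]]]' 3; python3 to.py 0.448 -0.014 0.04 -85.6
```

```text
t: 3.37
eef_pos: [0.4479, -0.0138, 0.0143]
ee_rot: [3.128, -0.017, -1.495]
force: [-0.5, -1.5, 0.8]
width: 0.0171
shift mm [  0.3  -0.1 -25.7] turn -0.1 or 179.9
pose [ 0.4479 -0.0138  0.0143] [179.2412  -0.981  -85.6807] q [ 0.4223  0.2616 -0.7374  0.0208 -0.5901  1.2063] F [-0.4796 -1.4946  0.8325] w 0.017104295367098014 t 3.3667
```

```bash
python3 -m handwheel '[[[0,0,0,-0.004,0],[0,0,0,-0.008,0],[0,0,0,-0.012,0],[0,0,0,-0.016,0],[0,0,0,-0.02,0],[0,0,0,-0.022,0],[0,0,0,-0.022,0],[0,0,0,-0.022,0]]]' 3; python3 to.py 0.448 -0.014 0.04 -85.6;  python3 - <<'E'
from h import *
a=grab_frame("top")[230:330,290:390]; b=grab_frame("scene")[220:340,290:410]
cv2.imwrite("pics/a2.png",np.hstack([cv2.resize(a,(400,400)),cv2.resize(b,(400,400))]))
E
```

```text
t: 4.03
eef_pos: [0.4482, -0.0133, 0.0364]
ee_rot: [3.129, -0.017, -1.495]
force: [-0.0, -0.2, -0.5]
width: 0.0159
shift mm [ 0.7  0.3 -3.6] turn -0.1 or 179.9
pose [ 0.4482 -0.0133  0.0364] [179.2639  -0.9706 -85.6821] q [ 0.423   0.2218 -0.7147  0.019  -0.6522  1.2078] F [-0.0313 -0.2237 -0.4956] w 0.015941232195883837 t 4.0333
```

View pics/a2.png

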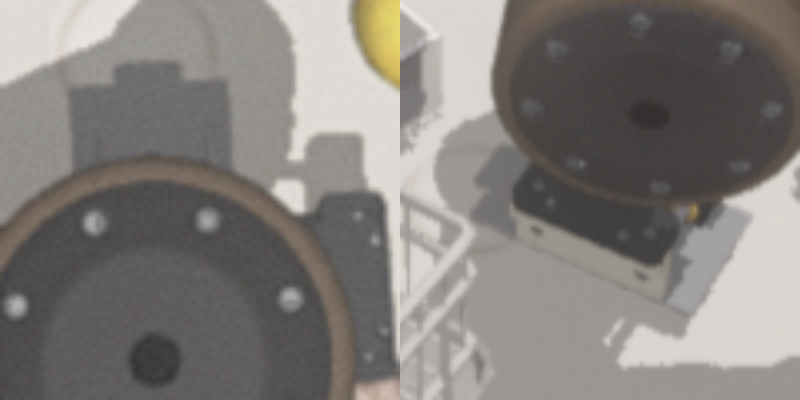

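Run:
```python
from h import *
np.set_printoptions(precision=1,suppress=True)
im=cv2.imread("pics/scene0.png")[220:340,290:410]; cv2.imwrite("pics/a2b.png",cv2.resize(im,(400,400)))
o=np.array([.4828,-.0111]);y=.0772;ex=np.array([np.cos(y),np.sin(y),0]);ey=np.array([-np.sin(y),np.cos(y),0])
for lab,th,h in (("orig",0,0),("flat22",0,.022),("tilt.24",.24,0)):
    for nm,(x,yy) in {"frontR":(-.072,-.038),"frontL":(-.072,.038),"tongL":(.072,.016),"tongR":(.072,-.016),"backR":(.062,-.038)}.items():
        dz=.01 if nm[0]!='t' else .01
        # rotate about plug edge (54,0)
        X,Z=x-.054,dz
        Xr=X*np.cos(th)+Z*np.sin(th);Zr=-X*np.sin(th)+Z*np.cos(th)
        P=np.r_[o,0]+ex*(Xr+.054)+ey*yy+np.array([0,0,Zr+h])
        print(lab,nm,proj("scene",P)[0],proj("top",P)[0], "crop",(proj("scene",P)[0]-[290,220])/.3,(proj("top",P)[0]-[290,230])*4)
```

```text
orig frontR [393.5 291.7] [350.9 319.1] crop [344.9 239. ] [243.7 356.3]
orig frontL [375.6 321.2] [311.7 321.4] crop [285.5 337.2] [ 86.8 365.5]
orig tongL [310.4 281.2] [318.8 246.6] crop [ 68.1 204.1] [115.2  66.2]
orig tongR [318.9 269.9] [335.1 245.6] crop [ 96.2 166.4] [180.3  62.4]
orig backR [329.1 264.3] [346.6 250. ] crop [130.3 147.8] [226.3  80.2]
flat22 frontR [394.8 284. ] [351.6 320.1] crop [349.2 213.4] [246.5 360.4]
flat22 frontL [376.7 313.6] [311.4 322.5] crop [289.1 312. ] [ 85.7 369.8]
flat22 tongL [310.5 273.5] [318.7 245.8] crop [ 68.2 178.3] [114.8  63.2]
flat22 tongR [319.  262.2] [335.4 244.8] crop [ 96.7 140.6] [181.5  59.3]
flat22 backR [329.4 256.6] [347.2 249.4] crop [131.3 121.9] [228.7  77.5]
tilt.24 frontR [392.2 280. ] [351.7 317.2] crop [340.6 200. ] [246.6 348.9]
tilt.24 frontL [373.9 309.5] [311.2 319.6] crop [279.8 298.4] [ 84.6 358.4]
tilt.24 tongL [309.6 282.4] [318.8 245.8] crop [ 65.2 208.1] [115.   63.1]
tilt.24 tongR [318.  271.1] [335.  244.8] crop [ 93.2 170.5] [179.8  59.3]
tilt.24 backR [328.1 264.7] [346.5 249. ] crop [126.9 149. ] [225.8  76.1]
```

View pics/a2b.png

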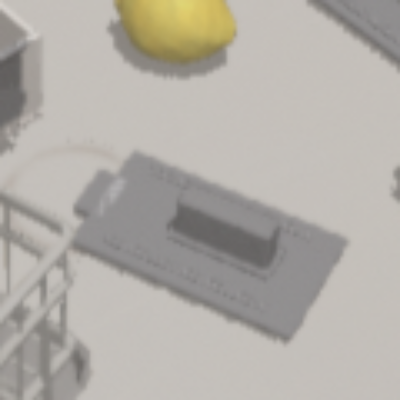

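```bash
python3 -m handwheel '[[[0,0,0,0,0],[0,0,0,-0.04,0],[0,0,0,-0.08,0],[0,0,0,-0.12,0],[0,0,0,-0.13,0],[0,0,0,-0.13,0],[0,0,0,-0.13,0]]]' 20; python3 to.py 0.6195 -0.1977 0.16 -103.9
```

```text
t: 4.72
eef_pos: [0.4496, -0.0109, 0.1664]
ee_rot: [3.129, -0.016, -1.496]
force: [-0.1, -0.7, -1.9]
width: 0.0162
shift mm [ 199.  -155.4    6.4] turn 18.2 or -161.8
pose [ 0.4496 -0.0109  0.1664] [179.3013  -0.9329 -85.7001] q [ 0.4267  0.0406 -0.5486  0.0132 -0.9987  1.2118] F [-0.0637 -0.6743 -1.8891] w 0.016163379070782337 t 4.7167
```

```bash
python3 -m handwheel '[[[0,0.03,-0.023,0,3],[0,0.06,-0.046,0,6],[0,0.09,-0.07,0,9],[0,0.12,-0.094,0,12],[0,0.15,-0.117,0,15],[0,0.18,-0.14,0.003,18.2],[0,0.199,-0.155,0.006,18.2],[0,0.199,-0.155,0.006,18.2],[0,0.199,-0.155,0.006,18.2],[0,0.199,-0.155,0.006,18.2]]]' 20; python3 to.py 0.6195 -0.1977 0.10 -103.9;  python3 - <<'E'
from h import *
a=grab_frame("top")[100:280,380:500]; b=grab_frame("scene")[130:250,270:430]
cv2.imwrite("pics/a3.png",np.hstack([cv2.resize(a,(400,600)),cv2.resize(b,(400,300)).repeat(2,0)]))
E
```

```text
t: 5.55
eef_pos: [0.6177, -0.1977, 0.1594]
ee_rot: [3.131, -0.02, -1.814]
force: [0.9, 0.1, -1.9]
width: 0.0157
shift mm [-0.5 -1.8 59.4] turn -0.0 or 180.0
pose [ 0.6177 -0.1977  0.1594] [ 179.3965   -1.133  -103.9316] q [ 0.0006  0.3683 -0.1406  0.0189 -1.0769  1.3179] F [ 0.8672  0.116  -1.8697] w 0.01572034157319335 t 5.55
```

View pics/a3.png

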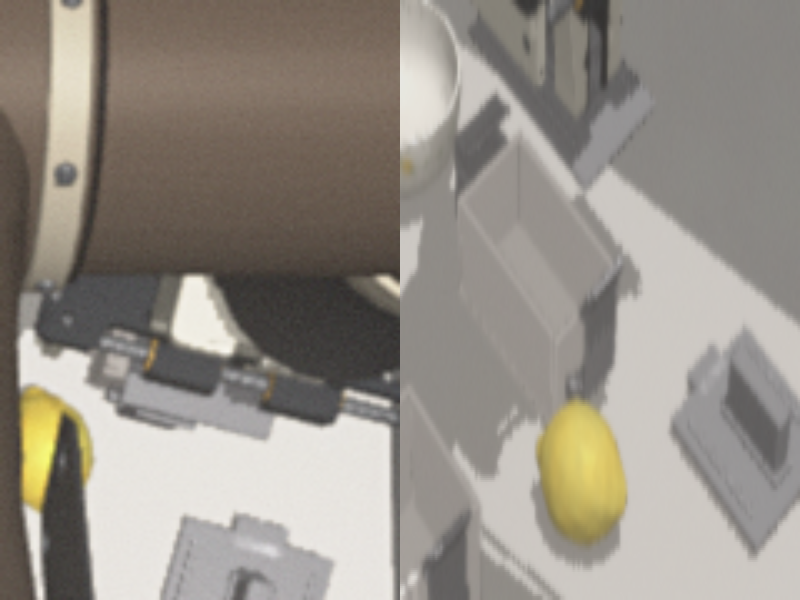

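The pictures show the lid held flat by its fin above the long box (lid front edge near (590,180) in the right crop), box undisturbed, lemon left of it clear.

```bash
python3 -m handwheel '[[[0,0,-0.002,0.03,0],[0,0,-0.002,0.055,0],[0,0,-0.002,0.059,0],[0,0,-0.002,0.059,0],[0,0,-0.002,0.059,0]]]' 20; python3 to.py 0.6195 -0.1977 0.10 -103.9;  python3 - <<'E'
from h import *
b=grab_frame("scene")[130:250,270:430]
cv2.imwrite("pics/a4.png",cv2.resize(b,(800,600),interpolation=cv2.INTER_CUBIC))
E
```

```text
t: 6.07
eef_pos: [0.6198, -0.1983, 0.1033]
ee_rot: [3.135, -0.02, -1.811]
force: [-0.2, 0.0, -0.4]
width: 0.0154
shift mm [-0.5  0.5  3.3] turn 0.1 or -179.9
pose [ 0.6198 -0.1983  0.1033] [ 179.5968   -1.135  -103.7905] q [ 0.0002  0.4196 -0.2028  0.0214 -0.96    1.3175] F [-0.1685  0.02   -0.3913] w 0.015418396180550699 t 6.0667
```

View pics/a4.png

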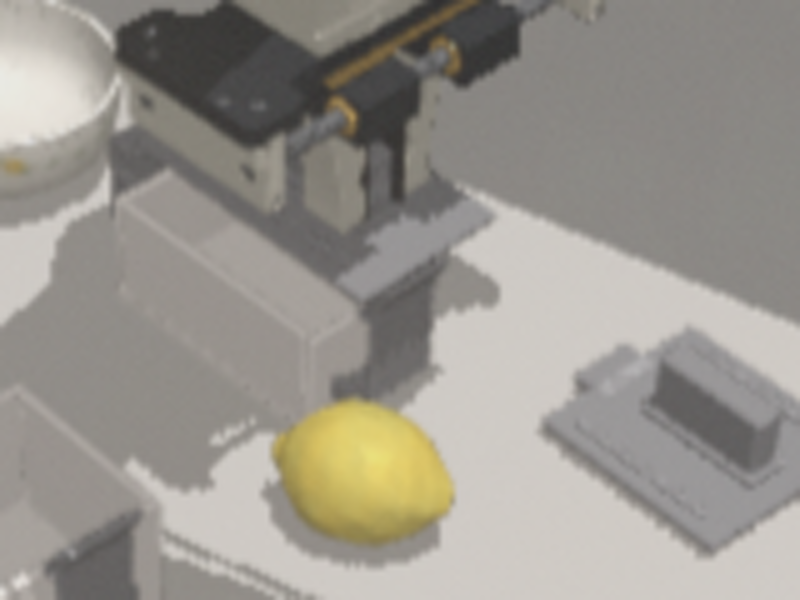

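```bash
python3 -m handwheel '[[[0,0,0,0.002,0],[0,0,0,0.004,0],[0,0,0,0.006,0],[0,0,0,0.008,0],[0,0,0,0.008,0],[0,0,0,0.008,0]]]' 3
python3 - <<'E'
from h import *
b=grab_frame("scene")[130:250,270:430]
cv2.imwrite("pics/a5.png",cv2.resize(b,(800,600),interpolation=cv2.INTER_CUBIC))
E
```

```text
t: 6.62
eef_pos: [0.6201, -0.1986, 0.0957]
ee_rot: [3.136, -0.02, -1.812]
force: [-0.3, -0.5, -1.9]
width: 0.016
```

View pics/a5.png

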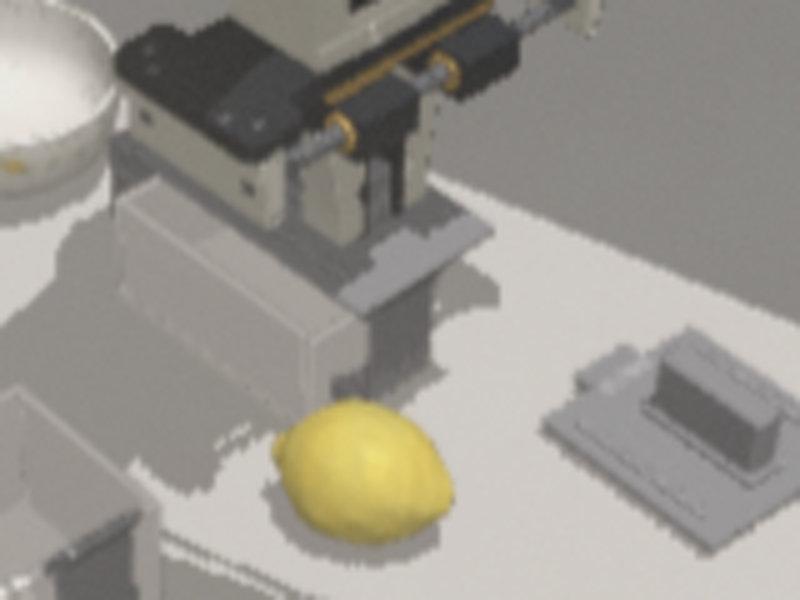

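```bash
python3 -m handwheel '[[[0,0,0,0.002,0],[0,0,0,0.003,0],[0,0,0,0.004,0],[0,0,0,0.005,0],[0,0,0,0.005,0],[0,0,0,0.005,0]]]' 3;python3 -m handwheel '[[[0,0,0,0.001,0],[0,0,0,0.002,0],[0,0,0,0.003,0],[0,0,0,0.003,0],[0,0,0,0.003,0]]]' 3
python3 - <<'E'
from h import *
b=grab_frame("scene")[130:250,270:430]
cv2.imwrite("pics/a6.png",cv2.resize(b,(800,600),interpolation=cv2.INTER_CUBIC))
E
```

```text
t: 7.17
eef_pos: [0.6201, -0.1987, 0.0907]
ee_rot: [3.136, -0.02, -1.812]
force: [-0.7, 0.4, -0.7]
width: 0.016
t: 7.58
eef_pos: [0.6205, -0.1988, 0.0879]
ee_rot: [3.136, -0.02, -1.812]
force: [1.7, -0.7, 0.8]
width: 0.0162
```

View pics/a6.png

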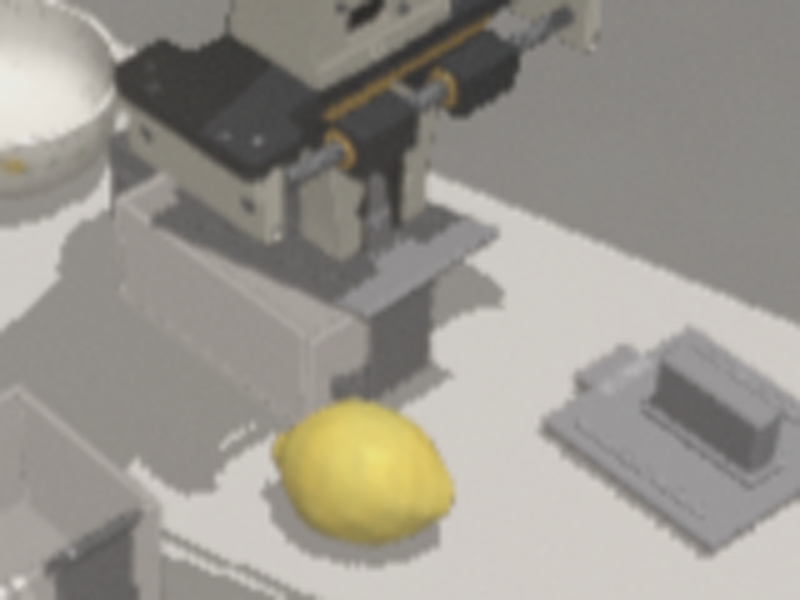

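```bash
cat > fc.py <<'E'
import sys; from h import *
# fc.py half_width px py side(+1/-1) ... : intersect scene ray with lid side plane; report lid-axis dist from TCP and height rel TCP
s=st();p=s["eef_pos"];y=s["ee_rot"][2]+np.pi/2
ex=np.array([np.cos(y),np.sin(y),0]);ey=np.array([-np.sin(y),np.cos(y),0])
hw=float(sys.argv[1]);a=[float(v) for v in sys.argv[2:]]
while a:
    px,py,sd=a[:3];a=a[3:]
    A=ray("scene",[(px,py)],0)[0];B=ray("scene",[(px,py)],.3)[0]
    k=(sd*hw-(A-p)@ey)/((B-A)@ey);P=A+k*(B-A)
    print("along",round((P-p)@ex*1000,1),"dz",round((P-p)[2]*1000,1),"z",round(P[2]*1000,1))
E
python3 fc.py 0.038 343.6 193 1 369 177 -1
```

```text
along -44.8 dz 5.7 z 93.6
along -40.1 dz 0.7 z 88.6
```

```bash
python3 -m handwheel '[[[0,0,0,0.001,0],[0,0,0,0.001,0],[0,0,0,0.001,0]]]' 3; python3 -m handwheel '[[[0,0,0,0,0],[0,0,0,0,0],[0,0,-0.004,0,0],[0,0,-0.008,0,0],[0,0,-0.012,0,0],[0,0,-0.016,0,0],[0,0,-0.016,0,0],[0,0,-0.016,0,0]]]' 25
python3 - <<'E'
from h import *
b=grab_frame("scene")[130:250,270:430]
cv2.imwrite("pics/a7.png",cv2.resize(b,(800,600),interpolation=cv2.INTER_CUBIC))
E
```

```text
t: 7.88
eef_pos: [0.6206, -0.199, 0.0873]
ee_rot: [3.137, -0.02, -1.812]
force: [1.0, -1.0, 3.7]
width: 0.0161
t: 8.55
eef_pos: [0.6349, -0.2027, 0.0867]
ee_rot: [3.134, -0.02, -1.812]
force: [-6.6, 0.9, 5.3]
width: 0.016
```

View pics/a7.png

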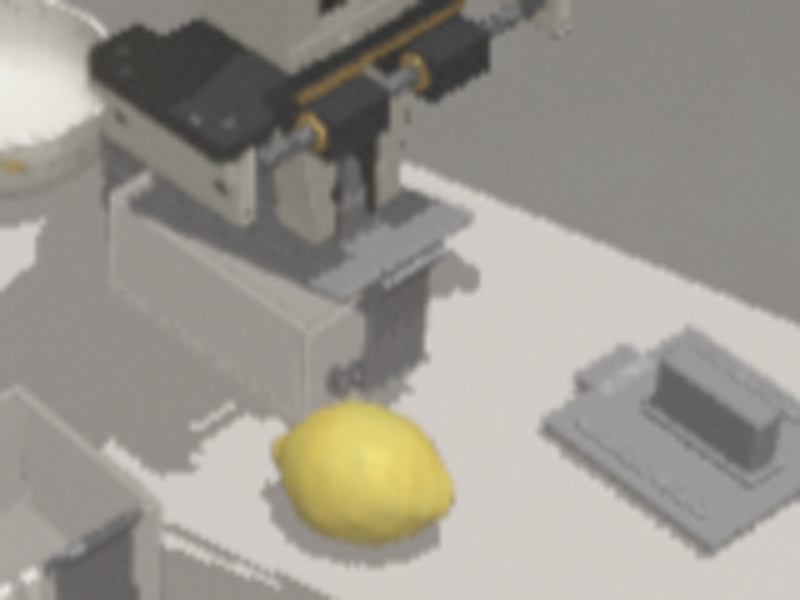

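```bash
python3 fc.py 0.038 339 189.4 1 364 173 -1 298.5 168.5 1
python3 - <<'E'
from h import *
b=grab_frame("scene")[140:200,280:380]
cv2.imwrite("pics/a8.png",cv2.resize(b,(800,480),interpolation=cv2.INTER_CUBIC))
a=grab_frame("top")[120:240,400:480]
cv2.imwrite("pics/a9.png",cv2.resize(a,(400,600),interpolation=cv2.INTER_CUBIC))
E
```

```text
along -46.6 dz 7.3 z 94.0
along -40.6 dz 3.1 z 89.8
along 73.4 dz -13.4 z 73.3
```

View pics/a8.png

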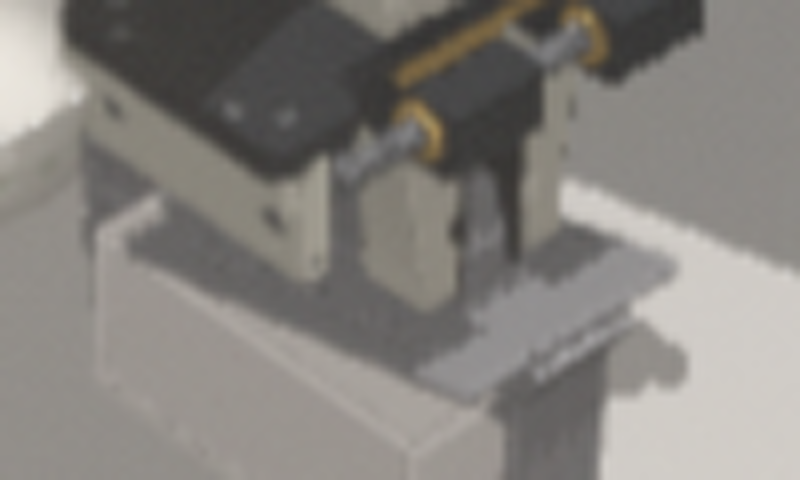

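View pics/a9.png

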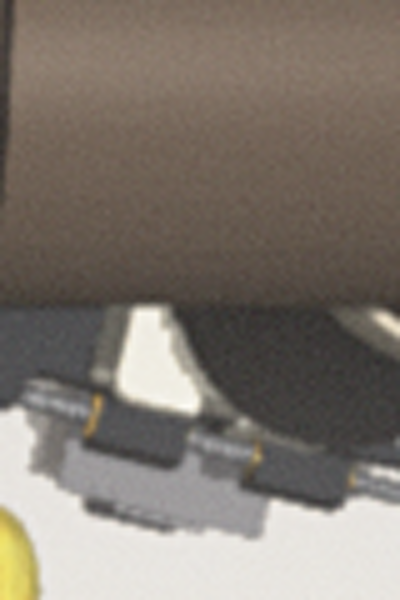

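```bash
python3 fc.py 0.038 296 169 1
python3 - <<'E'
from h import *
np.set_printoptions(precision=4,suppress=True)
P=ray("scene",[(292.5,169.2),(331.2,196.4)],.055); print(P,np.linalg.norm(P[0]-P[1]))
Q=ray("scene",[(296.3,169)],[.063]);print(Q)
d=(P[0]-P[1])/np.linalg.norm(P[0]-P[1]);print(np.degrees(np.arctan2(d[1],d[0])),"corner behind back edge:",(P[0]-Q[0])[:2]@d[:2])
n=np.array([-d[1],d[0]]); print("box centre",(P[0]+P[1])[:2]/2-.036*n)
s=st(); print(s["eef_pos"],s["force"])
E
```

```text
along 81.5 dz -19.6 z 67.1
[[ 0.7377 -0.1927  0.055 ]
 [ 0.623  -0.1664  0.055 ]] 0.11763639628075326
[[ 0.7256 -0.1898  0.063 ]]
-12.892228377251165 corner behind back edge: 0.012402316157535412
box centre [ 0.6723 -0.2146]
[ 0.635  -0.2027  0.0867] [-5.693   1.0699  3.6188]
```

```bash
python3 -m handwheel '[[[0,0,0.003,0,0],[0,0,0.003,-0.003,0],[0,0,0.003,-0.004,0],[0,0,0.003,-0.004,0],[0,0,0.003,-0.004,0]]]' 30; python3 -m handwheel '[[[0,0,-0.004,0,0],[0,0,-0.008,0,0],[0,0,-0.012,0,0],[0,0,-0.012,0,0],[0,0,-0.012,0,0]]]' 30
python3 - <<'E'
from h import *
b=grab_frame("scene")[140:200,280:380]
cv2.imwrite("pics/a10.png",cv2.resize(b,(800,480),interpolation=cv2.INTER_CUBIC))
E
```

```text
t: 9.12
eef_pos: [0.6321, -0.2019, 0.0905]
ee_rot: [3.133, -0.02, -1.812]
force: [0.4, 0.6, -1.1]
width: 0.0156
t: 9.53
eef_pos: [0.6439, -0.2048, 0.0901]
ee_rot: [3.133, -0.02, -1.812]
force: [0.2, -0.3, -1.3]
width: 0.0157
```

View pics/a10.png

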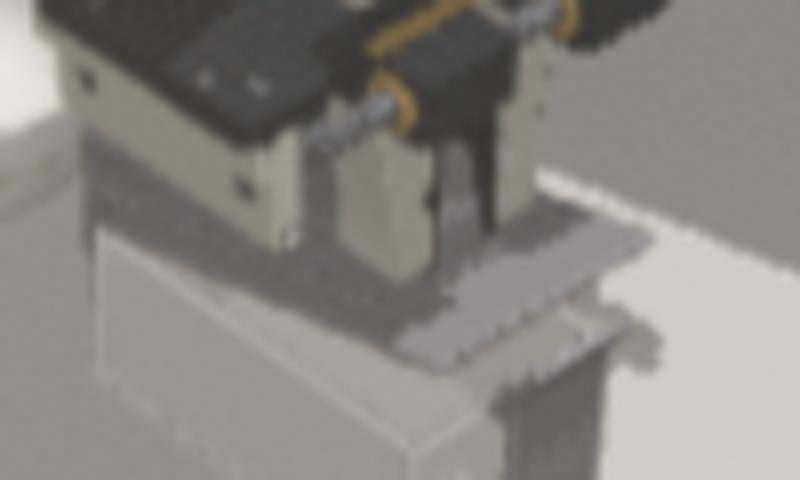

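```bash
python3 -m handwheel '[[[0,0,-0.002,0,0],[0,0,-0.004,0,0],[0,0,-0.006,0,0],[0,0,-0.006,0,0],[0,0,-0.006,0,0]]]' 30
python3 - <<'E'
from h import *
b=grab_frame("scene")[140:200,280:380]
cv2.imwrite("pics/a11.png",cv2.resize(b,(800,480),interpolation=cv2.INTER_CUBIC))
E
```

```text
t: 10.0
eef_pos: [0.6496, -0.2062, 0.09]
ee_rot: [3.133, -0.02, -1.812]
force: [0.0, 0.1, -0.7]
width: 0.0158
```

View pics/a11.png

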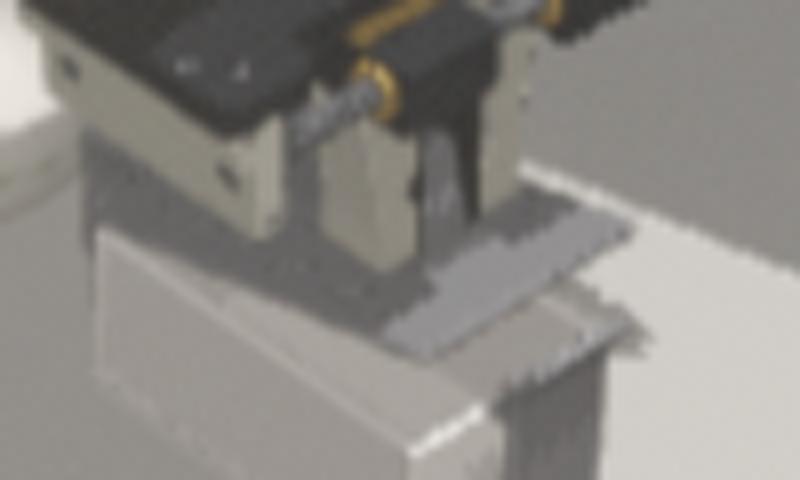

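```bash
python3 fc.py 0.038 333.5 184.6 1 300.6 172.7 1 315 178 1 358.5 168.8 -1;  python3 - <<'E'
from h import *
np.set_printoptions(precision=4,suppress=True)
P=ray("scene",[(292.5,169.2),(331.2,196.4),(340.5,191.3)],.055); print(P,np.linalg.norm(P[0]-P[1]))
d=(P[0]-P[1])/np.linalg.norm(P[0]-P[1]);n=np.array([-d[1],d[0]]); print("box centre",(P[0]+P[1])[:2]/2-.036*n)
b=grab_frame("scene")[120:200,260:340]
cv2.imwrite("pics/a12.png",cv2.resize(b,(600,600),interpolation=cv2.INTER_CUBIC))
b=cv2.imread("pics/scene0.png")[120:220,270:370]
cv2.imwrite("pics/a12b.png",cv2.resize(b,(600,600),interpolation=cv2.INTER_CUBIC))
E
```

```text
along -46.1 dz 6.3 z 96.4
along 51.9 dz -23.8 z 66.2
along 7.5 dz -10.4 z 79.6
along -39.9 dz 1.1 z 91.2
[[ 0.7377 -0.1927  0.055 ]
 [ 0.623  -0.1664  0.055 ]
 [ 0.6158 -0.1903  0.055 ]] 0.11763639628075326
box centre [ 0.6723 -0.2146]
```

View pics/a12.png

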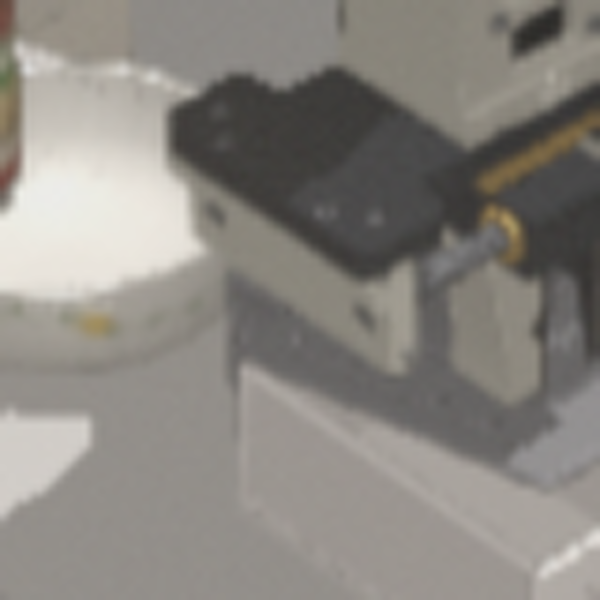

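View pics/a12b.png

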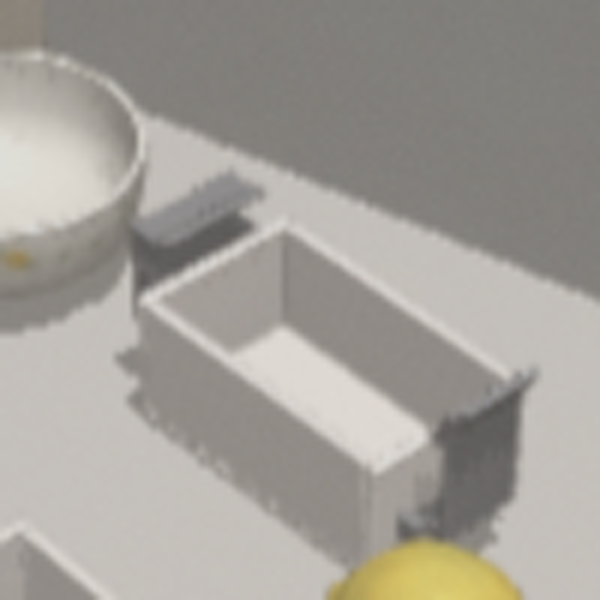

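```bash
python3 -m handwheel '[[[0,0,-0.002,0,0],[0,0,-0.004,0,0],[0,0,-0.004,0,0],[0,0,-0.004,0,0]]]' 30
python3 - <<'E'
from h import *
b=grab_frame("scene")[140:200,280:380]
cv2.imwrite("pics/a13.png",cv2.resize(b,(800,480),interpolation=cv2.INTER_CUBIC))
E
```

```text
t: 10.43
eef_pos: [0.6518, -0.2071, 0.0897]
ee_rot: [3.13, -0.02, -1.812]
force: [-5.3, 1.1, 1.4]
width: 0.0159
```

View pics/a13.png

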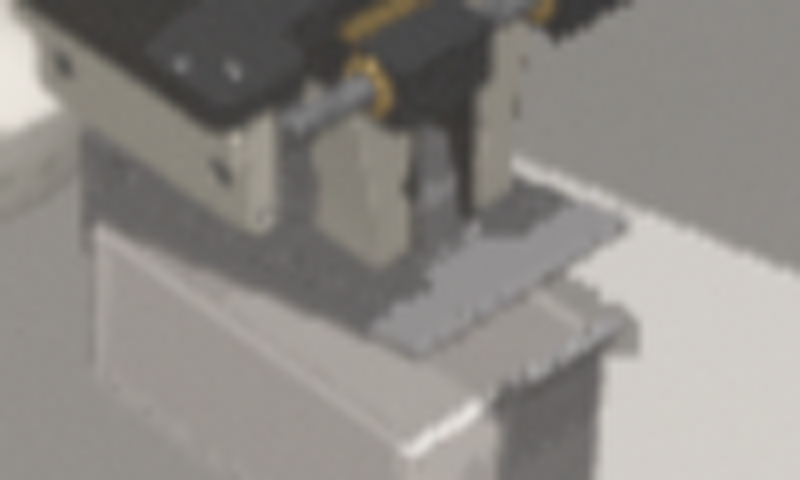

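```bash
python3 -m handwheel '[[[0,0,0.001,0,0],[0,0,0.001,0.003,0],[0,0,0.002,0.006,0],[0,0,0.003,0.009,0],[0,0,0.005,0.012,0],[0,0,0.005,0.012,0],[0,0,0.005,0.012,0]]]' 4
python3 - <<'E'
from h import *
b=grab_frame("scene")[140:200,280:380]
cv2.imwrite("pics/a14.png",cv2.resize(b,(800,480),interpolation=cv2.INTER_CUBIC))
E
```

```text
t: 11.07
eef_pos: [0.6467, -0.2061, 0.0775]
ee_rot: [3.13, -0.02, -1.812]
force: [0.8, 0.4, -1.2]
width: 0.016
```

View pics/a14.png

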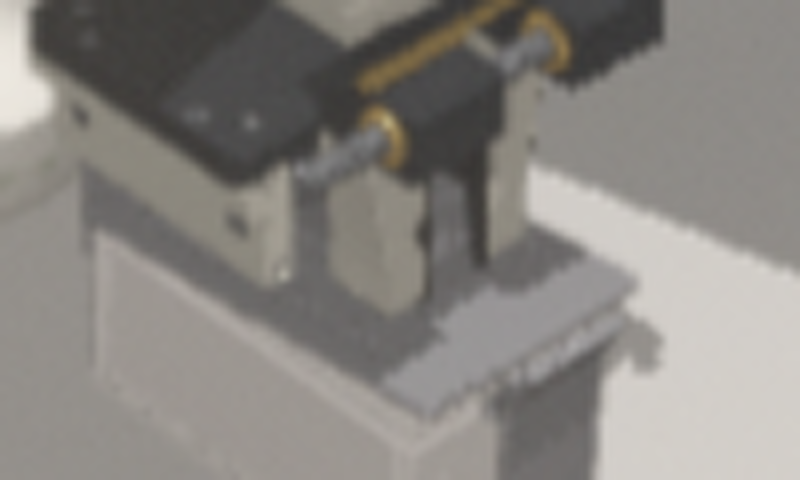

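```bash
python3 -m handwheel '[[[0,0,0.001,0.002,0],[0,0,0.002,0.004,0],[0,0,0.003,0.006,0],[0,0,0.003,0.008,0],[0,0,0.004,0.01,0],[0,0,0.004,0.01,0],[0,0,0.004,0.01,0]]]' 4
python3 - <<'E'
from h import *
b=grab_frame("scene")[140:200,280:380]
cv2.imwrite("pics/a15.png",cv2.resize(b,(800,480),interpolation=cv2.INTER_CUBIC))
E
```

```text
t: 11.7
eef_pos: [0.6439, -0.2055, 0.0685]
ee_rot: [3.132, -0.02, -1.812]
force: [3.2, -2.2, 3.7]
width: 0.016
```

View pics/a15.png

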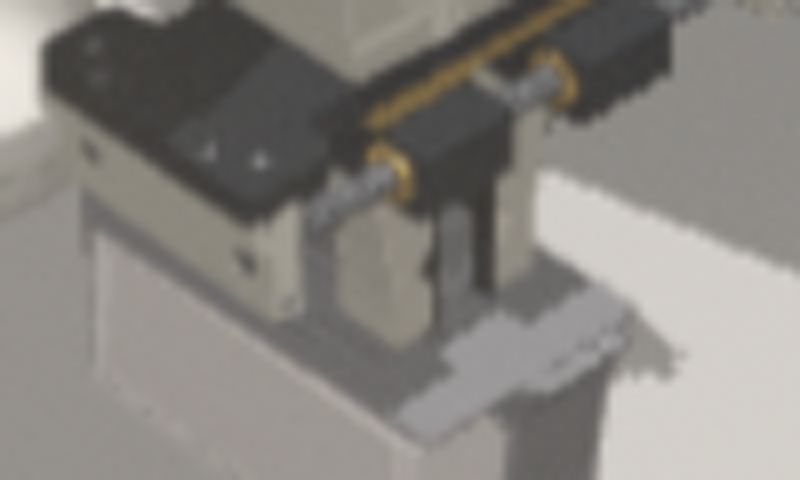

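```bash
python3 -m handwheel '[[[0,0,0,0.002,0],[0,0,0,0.004,0],[0,0,0,0.006,0],[0,0,0,0.008,0],[0,0,0,0.01,0],[0,0,0,0.01,0]]]' 4
python3 - <<'E'
from h import *
b=grab_frame("scene")[140:200,280:380]
cv2.imwrite("pics/a16.png",cv2.resize(b,(800,480),interpolation=cv2.INTER_CUBIC))
E
```

```text
t: 12.25
eef_pos: [0.6431, -0.2057, 0.0604]
ee_rot: [3.131, -0.021, -1.811]
force: [-5.5, 2.1, 19.2]
width: 0.0164
```

View pics/a16.png

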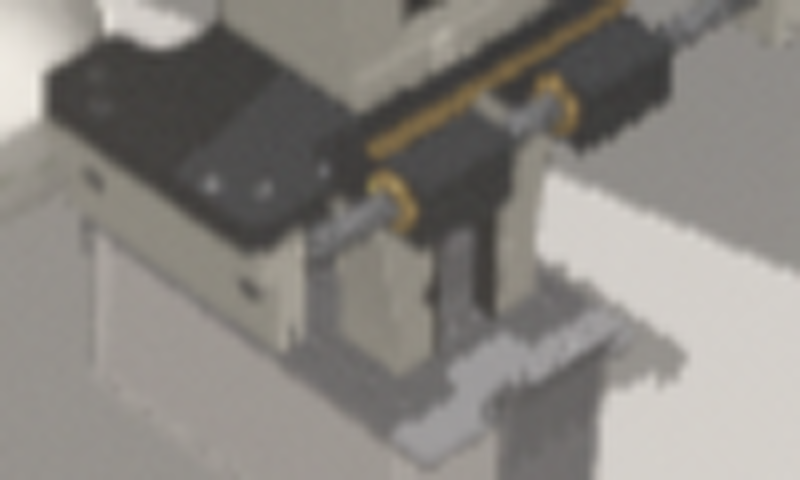

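```bash
python3 -m handwheel '[[[0,0,0,0.002,0],[0,0,0,0.003,0],[0,0,0,0.003,0]]]' 4; python3 -m handwheel '[[[0.03,0,0,-0.002,0],[0.035,0,0,-0.004,0],[0.04,0,0,-0.006,0],[0.04,0,0,-0.04,0],[0.04,0,0,-0.08,0],[0.04,0,0,-0.11,0],[0.04,0,0.04,-0.11,0],[0.04,0,0.08,-0.11,0],[0.04,0,0.08,-0.11,0],[0.04,0,0.08,-0.11,0]]]' 4
python3 - <<'E'
from h import *
b=grab_frame("scene")[120:220,270:370]
cv2.imwrite("pics/a17.png",cv2.resize(b,(600,600),interpolation=cv2.INTER_CUBIC))
E
python3 to.py 0.4603 -0.243 .12 -104.5
```

```text
t: 12.55
eef_pos: [0.6431, -0.2057, 0.0604]
ee_rot: [3.133, -0.021, -1.81]
force: [-7.1, 3.1, 24.9]
width: 0.0163
t: 13.38
eef_pos: [0.5643, -0.1842, 0.1708]
ee_rot: [3.131, -0.021, -1.81]
force: [0.9, 0.1, 0.9]
width: 0.0399
shift mm [81.9 88.9 51. ] turn 0.8 or -179.2
pose [ 0.5661 -0.1845  0.171 ] [ 179.4718   -1.2202 -103.7151] q [ 0.0251  0.2753 -0.2494  0.0208 -1.0606  1.296 ] F [ 0.4801 -0.0629  0.1271] w 0.03996198275382426 t 13.4333
```

View pics/a17.png

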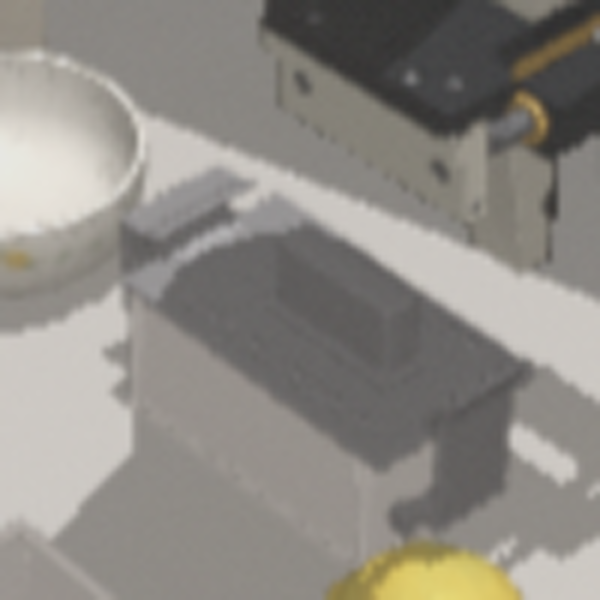

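Run:
```python
from h import *
np.set_printoptions(precision=4,suppress=True)
print(ray("top",[(497,100),(497,280),(497,360)],0), ray("scene",[(500,224),(400,177)],0))
a=grab_frame("top"); cv2.imwrite("pics/t2.png",cv2.resize(a[100:400,340:640],(600,600)))
a=grab_frame("scene"); cv2.imwrite("pics/s2.png",a)
```

```text
[[ 0.8602 -0.3467  0.    ]
 [ 0.4947 -0.3419  0.    ]
 [ 0.3399 -0.3398  0.    ]] [[ 0.3203 -0.3451 -0.    ]
 [ 0.5631 -0.3617  0.    ]]
```

View pics/t2.png

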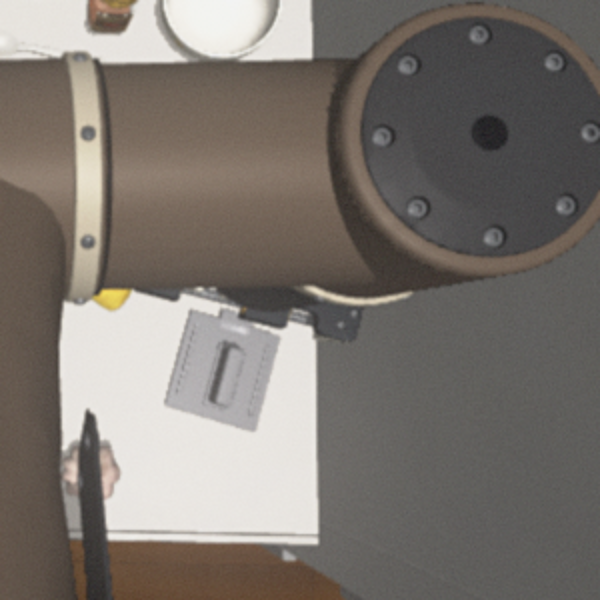

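View pics/s2.png

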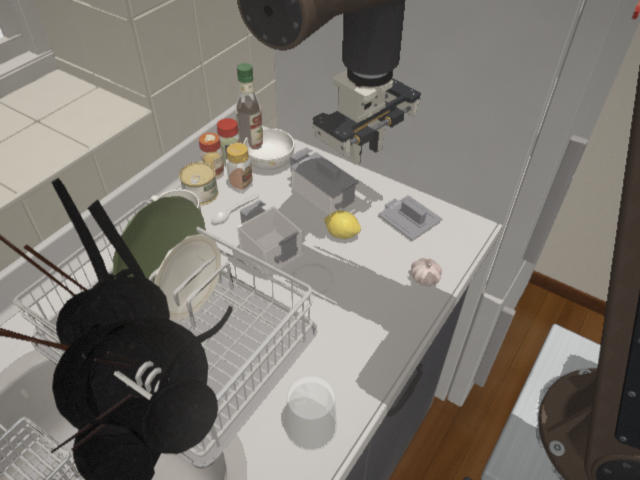

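```bash
python3 -m handwheel '[[[0.08,0.01,0.01,0,7],[0.08,0.02,0.02,0,14],[0.08,0.03,0.03,0,21],[0.08,0.04,0.04,0,28],[0.08,0.05,0.05,0,35],[0.08,0.06,0.06,0,42],[0.08,0.07,0.07,0,49],[0.08,0.075,0.075,0.01,56],[0.08,0.078,0.073,0.02,63],[0.08,0.081,0.072,0.03,70],[0.08,0.081,0.072,0.04,77],[0.08,0.081,0.072,0.05,84],[0.08,0.081,0.072,0.06,91],[0.08,0.081,0.072,0.07,91],[0.08,0.081,0.072,0.07,91]]]'; python3 to.py 0.4777 -0.2475 .0143 165.5
```

```text
t: 14.78
eef_pos: [0.4766, -0.2475, 0.1006]
ee_rot: [-3.12, -0.013, 2.888]
force: [-0.7, -0.2, -0.5]
width: 0.08
shift mm [-1.1  0.3 86.3] turn -0.1 or 179.9
pose [ 0.4766 -0.2475  0.1006] [-178.7584   -0.7228  165.4453] q [-0.0991  0.2572 -0.463   0.0255 -0.8666 -0.1715] F [-0.706  -0.1741 -0.4581] w 0.07998640630402663 t 14.7833
```

```bash
python3 -m handwheel '[[[0.08,-0.001,0,0.03,0],[0.08,-0.001,0,0.06,0],[0.08,-0.001,0,0.08,0],[0.08,-0.001,0,0.086,0],[0.08,-0.001,0,0.086,0],[0.08,-0.001,0,0.086,0]]]'; python3 to.py 0.4777 -0.2475 .0143 165.5;  python3 - <<'E'
from h import *
b=grab_frame("scene")[160:260,350:460]
cv2.imwrite("pics/b1.png",cv2.resize(b,(660,600),interpolation=cv2.INTER_CUBIC))
E
```

```text
t: 15.28
eef_pos: [0.4768, -0.2495, 0.0152]
ee_rot: [-3.12, -0.012, 2.89]
force: [0.3, 0.1, 0.5]
width: 0.0804
shift mm [-0.3  2.1  0.9] turn 0.1 or -179.9
pose [ 0.4768 -0.2495  0.0152] [-178.742    -0.7115  165.5746] q [-0.1028  0.3751 -0.5459  0.0322 -0.6655 -0.1743] F [0.2821 0.1255 0.4718] w 0.08036305293282135 t 15.2833
```

View pics/b1.png

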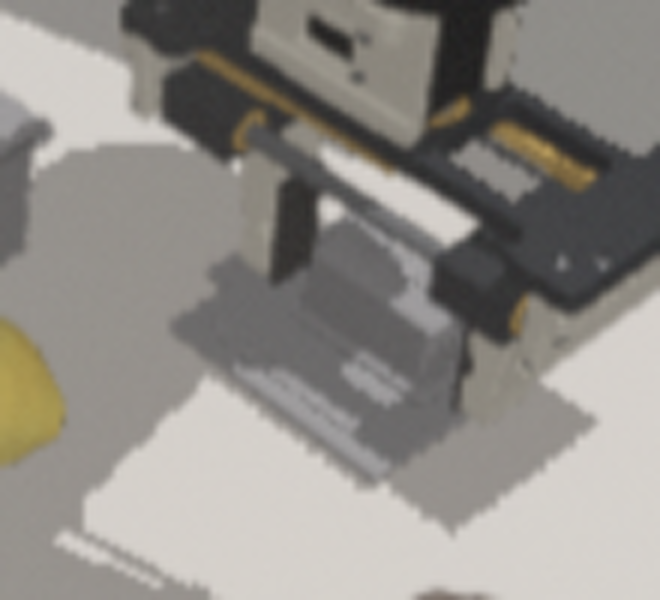

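```bash
python3 -m handwheel '[[[0,0,0.001,0,0],[0,0,0.001,0,0],[0,0,0.001,0,0],[0,0,0.001,0,0],[0,0,0.001,-0.03,0],[0,0,0.001,-0.06,0],[0,0,0.001,-0.06,0],[0,0,0.001,-0.06,0]]]' 15; python3 to.py 0.475 -0.07 .075 165 0.475 -0.07 .0165 165
```

```text
t: 16.0
eef_pos: [0.4798, -0.2476, 0.0777]
ee_rot: [-3.12, -0.007, 2.89]
force: [-0.1, 0.0, -1.1]
width: 0.056
shift mm [ 48.9 170.7   2.7] turn 0.6 or -179.4
shift mm [ 48.9 170.7  61.2] turn 0.6 or -179.4
pose [ 0.4798 -0.2476  0.0777] [-178.7894   -0.3847  165.5619] q [-0.0984  0.2869 -0.4868  0.0275 -0.8072 -0.1727] F [-0.0653  0.0027 -1.0635] w 0.055991733023807944 t 16.0
```

```bash
python3 -m handwheel '[[[0,0.01,0.034,0,0],[0,0.02,0.068,0,0],[0,0.03,0.102,0,0],[0,0.04,0.136,0,0],[0,0.049,0.171,0,0],[0,0.049,0.171,0.03,0],[0,0.049,0.171,0.055,0],[0,0.049,0.171,0.062,0],[0,0.049,0.171,0.062,0],[0,0.049,0.171,0.062,0]]]' 15; python3 -m handwheel '[[[0.08,0,0,0,0],[0.08,0,0,0,0],[0.08,0,0,0,0],[0.08,0,0,-0.03,0],[0.08,0,0,-0.06,0],[0.08,0,0,-0.09,0],[0.08,0,0,-0.09,0]]]'; python3 to.py 0.30 -0.1 .12 165
```

```text
t: 16.83
eef_pos: [0.4732, -0.0711, 0.0115]
ee_rot: [-3.119, -0.009, 2.89]
force: [-0.5, -0.2, -1.0]
width: 0.0558
t: 17.42
eef_pos: [0.478, -0.0691, 0.1071]
ee_rot: [-3.123, -0.001, 2.891]
force: [0.9, -0.5, -0.5]
width: 0.0803
shift mm [164.7 -74.2 -12.9] turn 0.6 or -179.4
pose [ 0.478  -0.0691  0.1071] [-178.908    -0.0439  165.615 ] q [ 0.2785  0.1626 -0.5712  0.0214 -0.8473 -0.5439] F [ 0.8931 -0.4817 -0.5441] w 0.08028529232904959 t 17.4167
```

```bash
python3 to.py 0.4655 -0.0691 .08 -104.4
python3 - <<'E'
from h import *
b=grab_frame("scene")[180:300,290:430]
cv2.imwrite("pics/b2.png",cv2.resize(b,(700,600),interpolation=cv2.INTER_CUBIC))
E
```

```text
shift mm [12.1 -3.1 27.1] turn -90.0 or 90.0
pose [ 0.478  -0.0691  0.1071] [-178.908    -0.0439  165.615 ] q [ 0.2785  0.1626 -0.5712  0.0214 -0.8473 -0.5439] F [ 0.8931 -0.4817 -0.5441] w 0.08028529232904959 t 17.4167
```

View pics/b2.png

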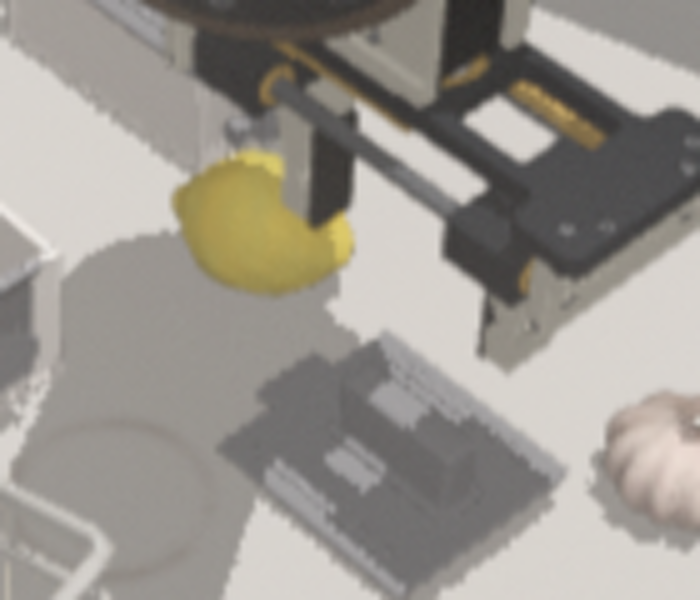

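```bash
python3 - <<'E'
from h import *
np.set_printoptions(precision=4,suppress=True)
P=ray("scene",[(334,269.6),(403,274),(371,299.6)],.010)
o,y,r=fit(P,np.array([[.044,.046],[-.054,-.046],[-.054,.046]]));print(o,np.degrees(y),r)
print("fin",o-.0106*np.array([np.cos(y),np.sin(y)]))
E
python3 -m handwheel '[[[0.045,0.004,-0.001,0,-7],[0.045,0.008,-0.002,0,-14],[0.045,0.012,-0.003,0,-21],[0.045,0.012,-0.003,0,-28],[0.045,0.012,-0.003,0,-35],[0.045,0.012,-0.003,0,-42],[0.045,0.012,-0.003,0,-49],[0.045,0.012,-0.003,0,-56],[0.045,0.012,-0.003,0,-63],[0.045,0.012,-0.003,0,-70],[0.045,0.012,-0.003,0,-77],[0.045,0.012,-0.003,0.01,-84],[0.045,0.012,-0.003,0.02,-90],[0.045,0.012,-0.003,0.03,-90],[0.045,0.012,-0.003,0.03,-90]]]'; python3 to.py 0.4655 -0.0691 .0143 -104.4
```

```text
[ 0.4808 -0.0719] -13.42157702365997 [[-0.0017 -0.001 ]
 [ 0.0019  0.0019]
 [-0.0002 -0.0009]]
fin [ 0.4705 -0.0694]
t: 18.72
eef_pos: [0.4621, -0.07, 0.0726]
ee_rot: [3.135, -0.021, -1.823]
force: [0.1, -1.5, -0.4]
width: 0.045
shift mm [-1.7 -3.  58.3] turn -0.1 or 179.9
pose [ 0.4621 -0.07    0.0726] [ 179.6113   -1.1933 -104.4716] q [ 0.2852  0.1902 -0.6385  0.0209 -0.7586  1.0176] F [ 0.0723 -1.4865 -0.4313] w 0.045014746457141507 t 18.7167
```

```bash
python3 -m handwheel '[[[0.045,-0.001,-0.003,0.03,0],[0.045,-0.001,-0.003,0.055,0],[0.045,-0.001,-0.003,0.058,0],[0.045,-0.001,-0.003,0.058,0],[0.045,-0.001,-0.003,0.058,0]]]'; python3 to.py 0.4655 -0.0691 .0143 -104.4;python3 -m handwheel '[[[0,0,0,0,0],[0,0,0,0,0],[0,0,0,0,0],[0,0,0,0,0]]]' 20;python3 - <<'E'
from h import *
b=grab_frame("scene")[200:310,300:420]
cv2.imwrite("pics/b3.png",cv2.resize(b,(660,600),interpolation=cv2.INTER_CUBIC))
E
```

```text
t: 19.13
eef_pos: [0.465, -0.0709, 0.0153]
ee_rot: [3.135, -0.021, -1.824]
force: [-0.1, 0.3, 0.7]
width: 0.0452
shift mm [-1.9 -0.   1. ] turn -0.1 or 179.9
pose [ 0.465  -0.0709  0.0153] [ 179.6139   -1.2099 -104.4805] q [ 0.2815  0.2882 -0.6921  0.0258 -0.6072  1.0151] F [-0.1178  0.3231  0.7399] w 0.04518839642064681 t 19.1333
t: 19.47
eef_pos: [0.4654, -0.0708, 0.0161]
ee_rot: [3.136, -0.02, -1.823]
force: [-0.2, -0.1, -0.3]
width: 0.0234
```

View pics/b3.png

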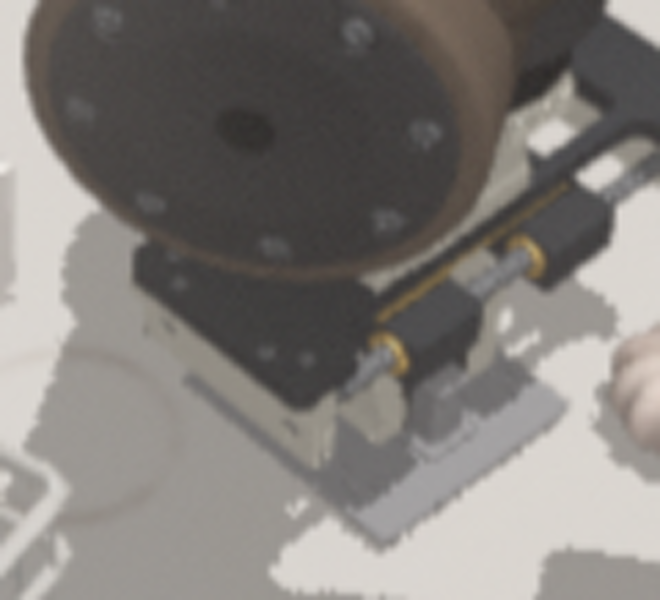

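```bash
python3 -m handwheel '[[[0,0,0,0,0],[0,0,0,0,0],[0,0,0,-0.03,0],[0,0,0,-0.07,0],[0,0,0,-0.11,0],[0,0,0,-0.145,0],[0,0,0,-0.145,0],[0,0,0,-0.145,0]]]' 20;  python3 to.py 0.6334 -0.0048 .16 -105.1
```

```text
t: 20.18
eef_pos: [0.4681, -0.0677, 0.1631]
ee_rot: [3.14, -0.018, -1.824]
force: [-0.0, 0.5, -2.2]
width: 0.0159
shift mm [-102.3 -144.3    3.1] turn 0.6 or -179.4
pose [ 0.4681 -0.0677  0.1631] [ 179.9253   -1.0255 -104.4816] q [ 0.2867  0.0801 -0.5158  0.0176 -0.9852  1.0215] F [-0.0445  0.5361 -2.228 ] w 0.015944948947015487 t 20.1833
```

```bash
python3 -m handwheel '[[[0,-0.02,-0.029,0,0.6],[0,-0.04,-0.058,0,0.6],[0,-0.06,-0.087,0,0.6],[0,-0.08,-0.115,0,0.6],[0,-0.102,-0.144,0.003,0.6],[0,-0.102,-0.144,0.02,0.6],[0,-0.102,-0.144,0.04,0.6],[0,-0.102,-0.144,0.046,0.6],[0,-0.102,-0.144,0.046,0.6],[0,-0.102,-0.144,0.046,0.6]]]' 20;  python3 to.py 0.6334 -0.0048 .109 -105.1;python3 - <<'E'
from h import *
b=grab_frame("scene")[170:290,220:360]
cv2.imwrite("pics/b4.png",cv2.resize(b,(700,600),interpolation=cv2.INTER_CUBIC))
E
```

```text
t: 21.02
eef_pos: [0.6321, -0.0061, 0.1144]
ee_rot: [3.139, -0.019, -1.834]
force: [0.9, 0.1, -1.3]
width: 0.0158
shift mm [-1.6 -0.9  5.4] turn 0.0 or -180.0
pose [ 0.6321 -0.0061  0.1144] [ 179.8409   -1.1021 -105.0769] q [ 0.3077  0.3826 -0.2319  0.0178 -0.9691  0.9897] F [ 0.8742  0.1254 -1.2627] w 0.015771458493655893 t 21.0167
```

View pics/b4.png

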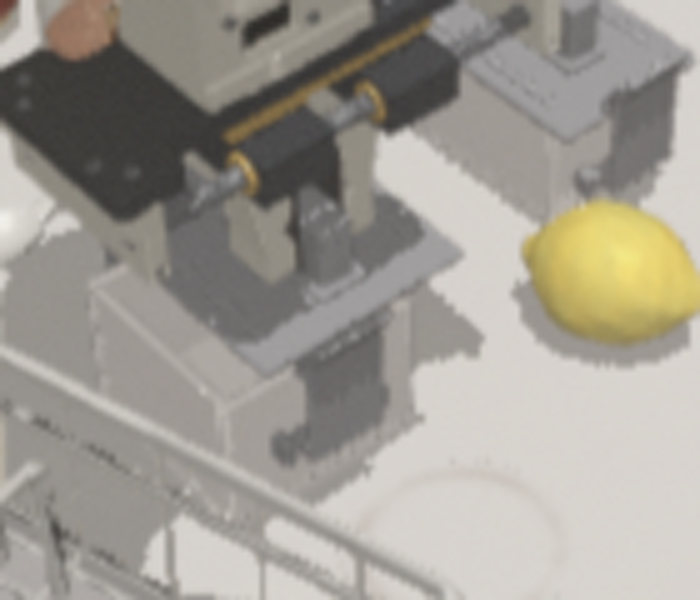

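```bash
python3 -m handwheel '[[[0,-0.001,0.004,0,0],[0,-0.001,0.004,0,0],[0,-0.001,0.004,0.003,0],[0,-0.001,0.004,0.005,0],[0,-0.001,0.004,0.006,0],[0,-0.001,0.004,0.007,0],[0,-0.001,0.004,0.008,0],[0,-0.001,0.004,0.008,0],[0,-0.001,0.004,0.008,0]]]' 3; python3 -m handwheel '[[[0,0,0,0.001,0],[0,0,0,0.002,0],[0,0,0,0.003,0],[0,0,0,0.003,0],[0,0,0,0.003,0]]]' 3;python3 - <<'E'
from h import *
b=grab_frame("scene")[170:290,220:360]
cv2.imwrite("pics/b5.png",cv2.resize(b,(700,600),interpolation=cv2.INTER_CUBIC))
E
```

```text
t: 21.82
eef_pos: [0.6293, -0.0042, 0.1075]
ee_rot: [3.141, -0.018, -1.834]
force: [0.2, -0.1, 0.3]
width: 0.0159
t: 22.23
eef_pos: [0.6292, -0.0042, 0.1043]
ee_rot: [3.141, -0.018, -1.834]
force: [0.0, 1.0, -0.5]
width: 0.0162
```

View pics/b5.png

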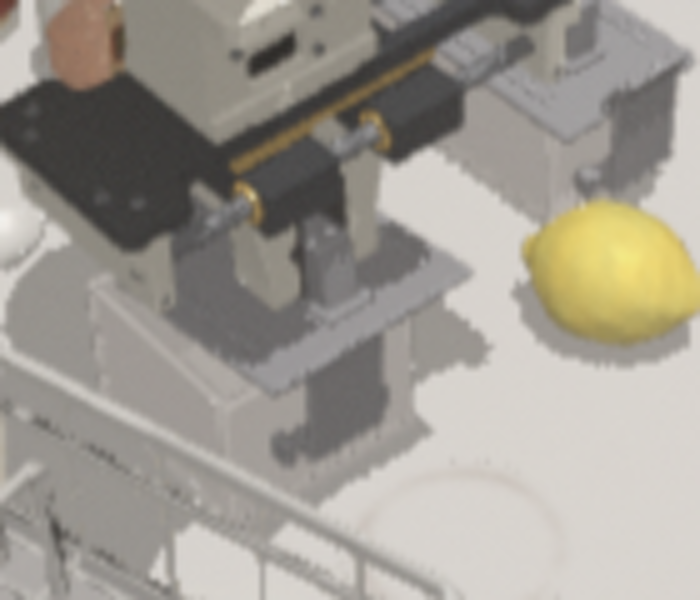

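```bash
python3 fc.py 0.046 275 248 1 253 232 1 313.6 224.4 -1; python3 -m handwheel '[[[0,0,0,0.001,0],[0,0,0,0.002,0],[0,0,0,0.003,0],[0,0,0,0.003,0],[0,0,0,0.003,0]]]' 3;python3 - <<'E'
from h import *
b=grab_frame("scene")[170:290,220:360]
cv2.imwrite("pics/b6.png",cv2.resize(b,(700,600),interpolation=cv2.INTER_CUBIC))
E
```

```text
along -43.3 dz 4.2 z 108.6
along 20.8 dz -5.9 z 98.5
along -38.5 dz -1.3 z 103.1
t: 22.7
eef_pos: [0.6293, -0.0042, 0.1014]
ee_rot: [3.141, -0.018, -1.834]
force: [2.0, 0.0, 0.1]
width: 0.0161
```

View pics/b6.png

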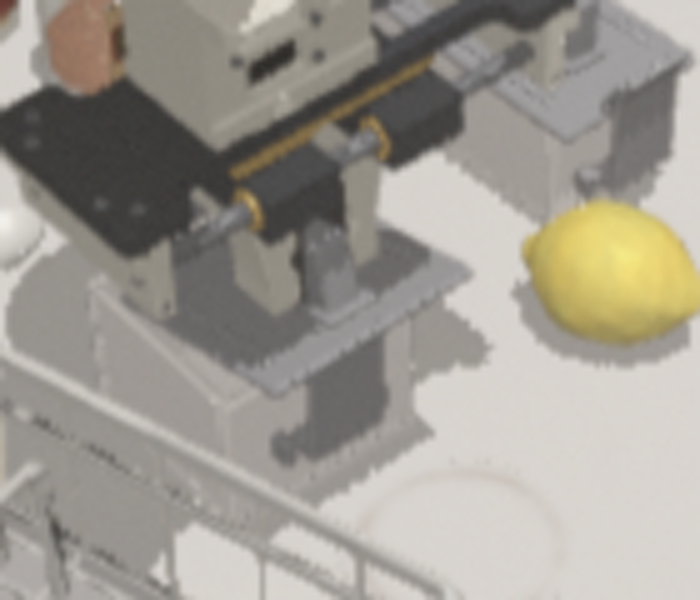

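```bash
python3 -m handwheel '[[[0,0,0,0.001,0],[0,0,0,0.0015,0],[0,0,0,0.0015,0]]]' 3;python3 -m handwheel '[[[0,0,0,0,0],[0,0,0,0,0],[0,0,0,0,0]]]' 30;python3 - <<'E'
from h import *
b=grab_frame("scene")[200:260,240:320]
cv2.imwrite("pics/b7.png",cv2.resize(b,(800,600),interpolation=cv2.INTER_CUBIC))
E
```

```text
t: 23.0
eef_pos: [0.6294, -0.0042, 0.0999]
ee_rot: [3.141, -0.018, -1.834]
force: [2.0, 0.4, 1.7]
width: 0.016
t: 23.25
eef_pos: [0.6295, -0.0043, 0.0999]
ee_rot: [3.141, -0.018, -1.834]
force: [2.4, 0.6, 1.4]
width: 0.0159
```

View pics/b7.png

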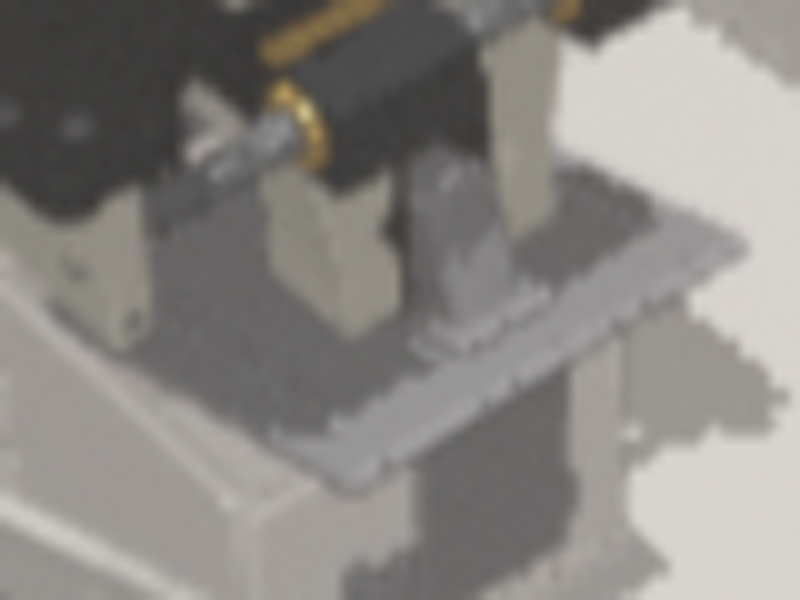

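```bash
python3 fc.py 0.046 273.5 247.6 1 253 235 1 314.5 224.6 -1
python3 - <<'E'
from h import *
p=.0999
for th in (.2,.25,.3,.35): print(th, "tip over rim mm",(p+.019-.0276*np.cos(th)-.0716*np.sin(th)-.068)*1e3,"x", 71.6*np.cos(th)-27.6*np.sin(th))
E
```

```text
along -39.4 dz 6.3 z 106.2
along 21.4 dz -9.7 z 90.2
along -41.3 dz 4.6 z 104.5
0.2 tip over rim mm 9.625438366655345 x 64.68949344348921
0.25 tip over rim mm 6.4438936781623655 x 62.54578011905732
0.3 tip over rim mm 3.3734661031813578 x 60.2457349175404
0.35 tip over rim mm 0.4218301116020312 x 57.79510675410186
```

```bash
python3 -m handwheel '[[[0,0,0,-0.0015,0],[0,0,-0.003,-0.0015,0],[0,0,-0.007,-0.0015,0],[0,0,-0.011,-0.0015,0],[0,0,-0.015,-0.0015,0],[0,0,-0.018,-0.0015,0],[0,0,-0.018,-0.0015,0],[0,0,-0.018,-0.0015,0]]]' 30;python3 - <<'E'
from h import *
b=grab_frame("scene")[170:290,220:360]
cv2.imwrite("pics/b8.png",cv2.resize(b,(700,600),interpolation=cv2.INTER_CUBIC))
E
```

```text
t: 23.97
eef_pos: [0.6468, -0.009, 0.1011]
ee_rot: [3.141, -0.018, -1.834]
force: [-0.6, -0.4, -0.6]
width: 0.0156
```

View pics/b8.png

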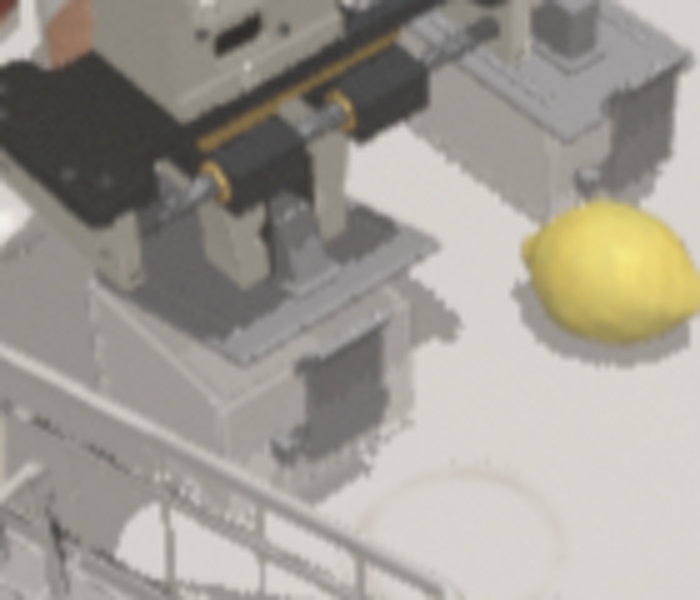

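```bash
python3 -m handwheel '[[[0,0,-0.002,0,0],[0,0,-0.005,0,0],[0,0,-0.008,0,0],[0,0,-0.008,0,0],[0,0,-0.008,0,0]]]' 30; python3 -m handwheel '[[[0,0,-0.001,0,0],[0,0,-0.003,0,0],[0,0,-0.003,0,0],[0,0,-0.003,0,0]]]' 30;python3 - <<'E'
from h import *
b=grab_frame("scene")[170:290,220:360]
cv2.imwrite("pics/b9.png",cv2.resize(b,(700,600),interpolation=cv2.INTER_CUBIC))
E
```

```text
t: 24.43
eef_pos: [0.6546, -0.0111, 0.1011]
ee_rot: [3.141, -0.018, -1.834]
force: [-0.1, -0.1, -0.9]
width: 0.0157
t: 24.77
eef_pos: [0.6568, -0.0118, 0.1009]
ee_rot: [3.139, -0.018, -1.834]
force: [-3.9, 0.5, 0.8]
width: 0.0159
```

View pics/b9.png

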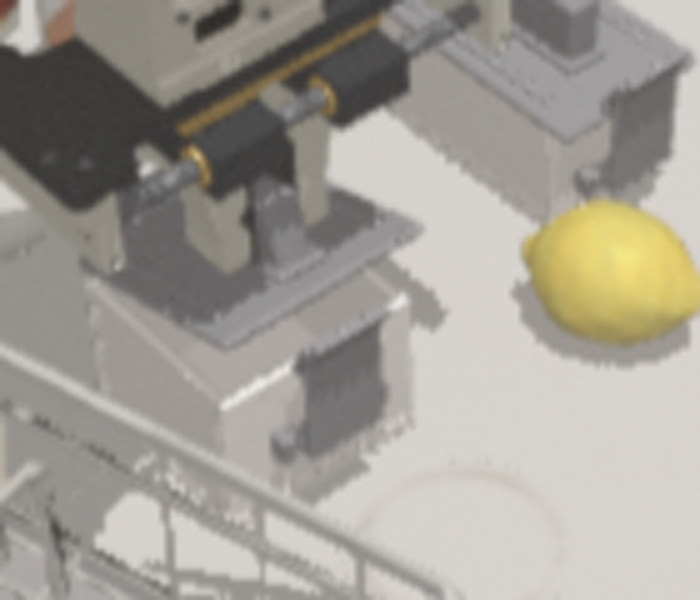

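```bash
python3 -m handwheel '[[[0,0,0.001,0,0],[0,0,0.002,0.003,0],[0,0,0.003,0.006,0],[0,0,0.005,0.009,0],[0,0,0.006,0.012,0],[0,0,0.006,0.012,0],[0,0,0.006,0.012,0]]]' 4; python3 -m handwheel '[[[0,0,0.001,0.002,0],[0,0,0.002,0.004,0],[0,0,0.003,0.006,0],[0,0,0.003,0.008,0],[0,0,0.003,0.008,0],[0,0,0.003,0.008,0]]]' 4
python3 - <<'E'
from h import *
b=grab_frame("scene")[170:290,220:360]
cv2.imwrite("pics/b10.png",cv2.resize(b,(700,600),interpolation=cv2.INTER_CUBIC))
E
```

```text
t: 25.4
eef_pos: [0.6508, -0.0105, 0.0886]
ee_rot: [3.139, -0.019, -1.834]
force: [-0.8, -0.1, -0.3]
width: 0.016
t: 25.9
eef_pos: [0.6489, -0.0098, 0.0814]
ee_rot: [3.141, -0.018, -1.834]
force: [2.3, -1.4, 3.8]
width: 0.0163
```

View pics/b10.png

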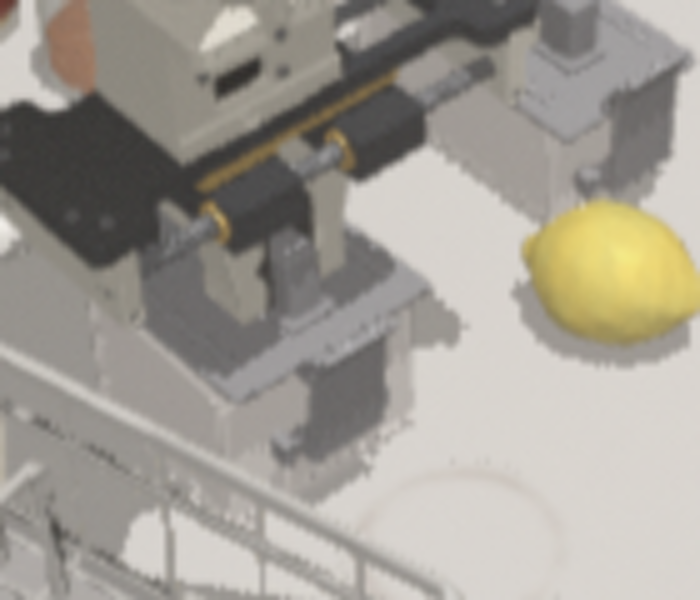

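Front lip (230,395) is now resting on the clip's slope; tongue is in the keeper. Pressing on.

```bash
python3 -m handwheel '[[[0,0,0,0.002,0],[0,0,0,0.004,0],[0,0,0,0.006,0],[0,0,0,0.008,0],[0,0,0,0.01,0],[0,0,0,0.01,0]]]' 4
python3 - <<'E'
from h import *
b=grab_frame("scene")[170:290,220:360]
cv2.imwrite("pics/b11.png",cv2.resize(b,(700,600),interpolation=cv2.INTER_CUBIC))
E
```

```text
t: 26.45
eef_pos: [0.6482, -0.01, 0.0733]
ee_rot: [3.141, -0.019, -1.833]
force: [-9.3, 1.3, 20.8]
width: 0.016
```

View pics/b11.png

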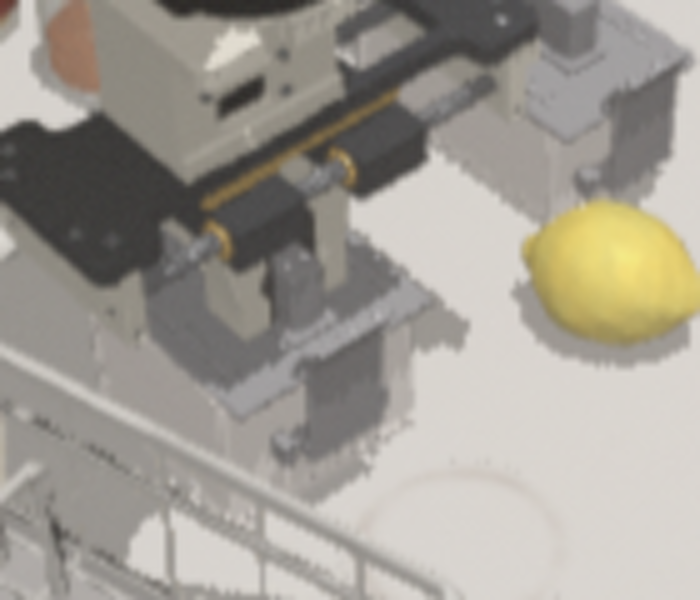

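```bash
python3 -m handwheel '[[[0,0,0,0.002,0],[0,0,0,0.003,0],[0,0,0,0.003,0]]]' 4; python3 -m handwheel '[[[0.03,0,0,-0.002,0],[0.035,0,0,-0.004,0],[0.04,0,0,-0.006,0],[0.04,0,0,-0.04,0],[0.04,0,0,-0.08,0],[0.04,0,0,-0.12,0],[0.04,0,0.04,-0.13,0],[0.04,0,0.08,-0.13,0],[0.04,0,0.12,-0.13,0],[0.04,0,0.16,-0.13,0],[0.04,0,0.2,-0.13,0],[0.04,0,0.2,-0.13,0],[0.04,0,0.2,-0.13,0]]]' 4
python3 - <<'E'
from h import *
b=grab_frame("scene")[140:280,220:380]
cv2.imwrite("pics/b12.png",cv2.resize(b,(800,600),interpolation=cv2.INTER_CUBIC))
a=grab_frame("top")[120:260,290:490]
cv2.imwrite("pics/b13.png",cv2.resize(a,(800,560),interpolation=cv2.INTER_CUBIC))
E
```

```text
t: 26.75
eef_pos: [0.6482, -0.0099, 0.0733]
ee_rot: [-3.141, -0.019, -1.832]
force: [-9.0, 0.5, 24.9]
width: 0.0165
t: 27.83
eef_pos: [0.454, 0.0444, 0.2034]
ee_rot: [-3.14, -0.018, -1.83]
force: [1.0, -0.1, 1.5]
width: 0.0399
```

View pics/b12.png

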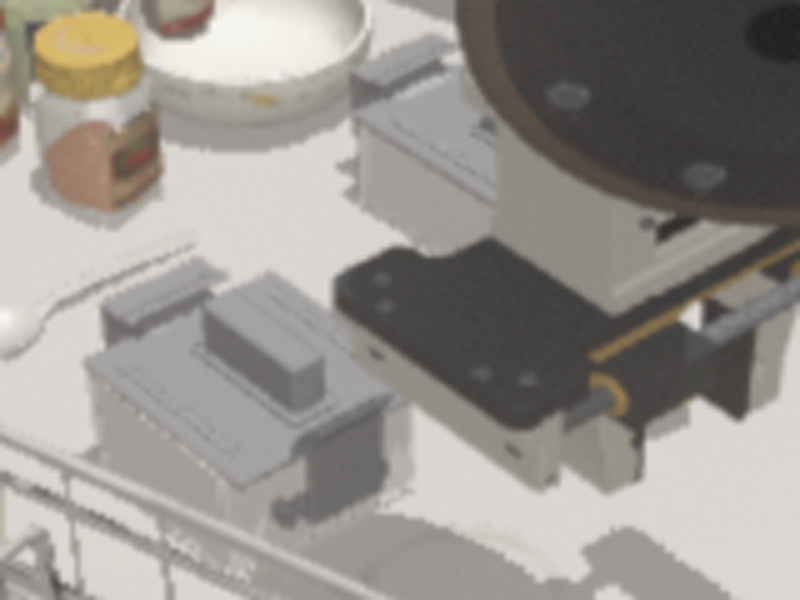

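View pics/b13.png

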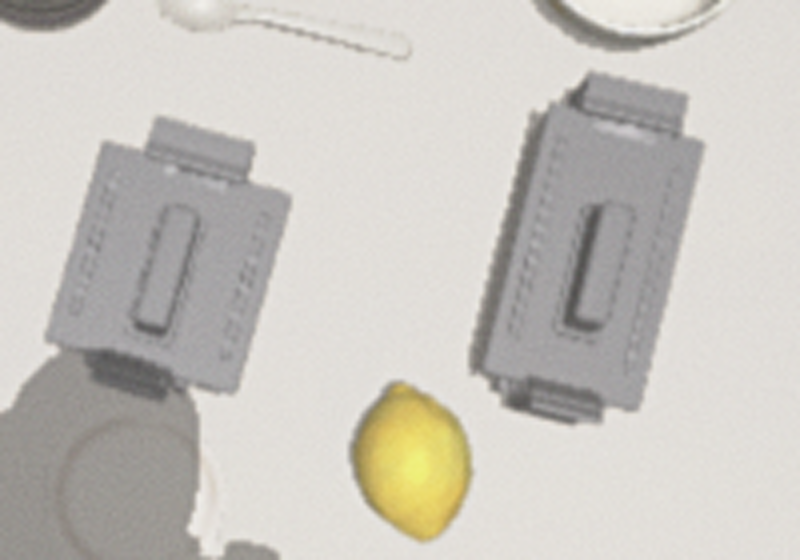

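Run:
```python
from h import *
np.set_printoptions(precision=4,suppress=True)
f=lambda L:np.array(L)/4+[290,120]
for n,L,z,t in [("long",[(545,100),(704,141),(637,410),(484,374)],.060,rect(-.072,.062,.038)),("sq",[(104,143),(290,193),(236,392),(46,342)],.073,rect(-.054,.044,.046))]:
    o,y,r=fit(ray("top",f(L),z),t);print(n,o,np.degrees(y),np.abs(r).max())
b=grab_frame("scene");cv2.imwrite("pics/s9.png",b); print(st()["force"],st()["t"])
```

```text
long [ 0.6771 -0.2128] -13.128813259902502 0.001423268575335479
sq [ 0.6652 -0.0141] -14.281815119432617 0.00127967929482729
[-0.468   0.104  -0.6115] 27.9833
```

View pics/s9.png

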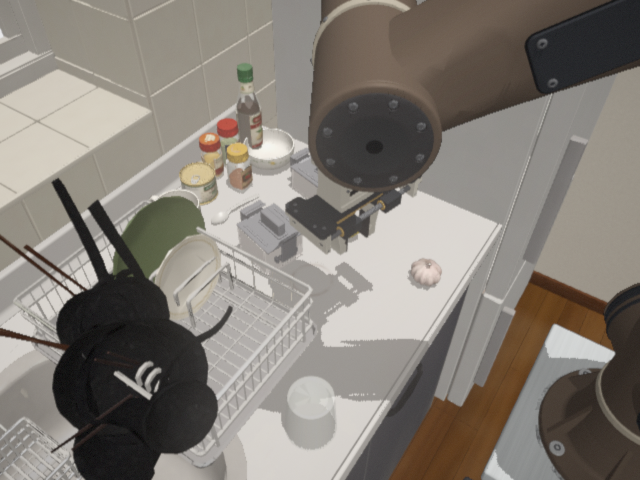

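```bash
python3 -m handwheel '[[[0.04,0,0.03,0,0],[0.04,-0.03,0.03,0,0],[0.04,-0.07,0.03,0,0],[0.04,-0.11,0.03,0,0],[0.04,-0.15,0.03,0,0],[0.04,-0.15,0.03,0,0]]]'
python3 - <<'E'
from h import *
a=grab_frame("top"); b=grab_frame("scene")
A=cv2.resize(a[195:235,405:455],(400,320),interpolation=cv2.INTER_CUBIC);B=cv2.resize(a[195:235,295:345],(400,320),interpolation=cv2.INTER_CUBIC)
cv2.imwrite("pics/c1.png",np.hstack([B,A]))
A=cv2.resize(b[170:230,310:370],(400,400),interpolation=cv2.INTER_CUBIC);B=cv2.resize(b[210:270,250:310],(400,400),interpolation=cv2.INTER_CUBIC)
cv2.imwrite("pics/c2.png",np.hstack([B,A]))
E
```

```text
t: 28.48
eef_pos: [0.469, 0.2021, 0.199]
ee_rot: [-3.14, -0.019, -1.831]
force: [0.9, 0.3, 0.3]
width: 0.0401
```

View pics/c1.png

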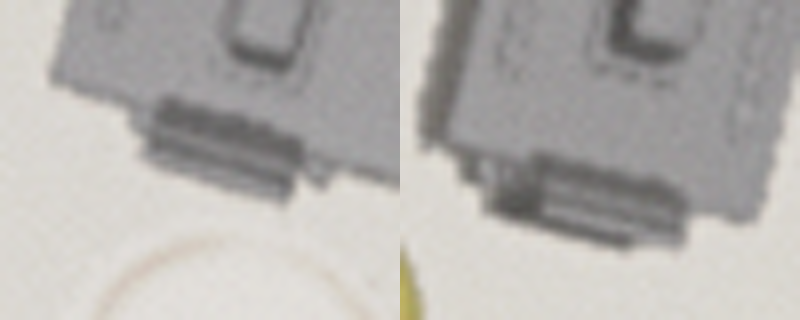

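View pics/c2.png

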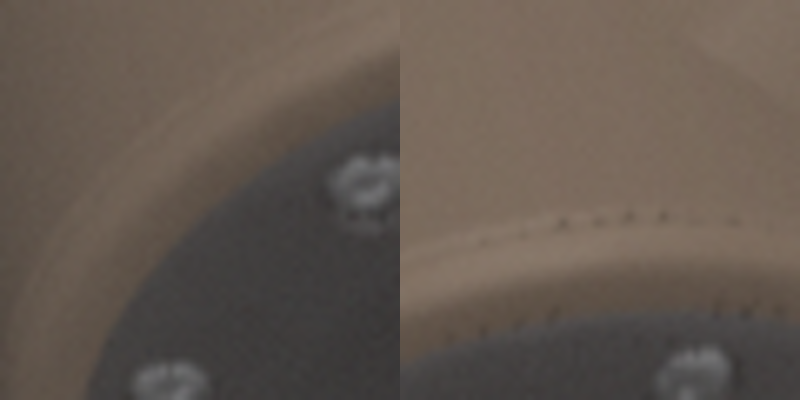

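Both clips show their nose lying over the lid's front edge, at (230,120) and (610,170) in the top crop. The scene view is blocked by the arm.

```bash
python3 -c "
from station import arm
print(arm.job_done())"
```

```text
the job is handed in; nothing more can be done
None
```

Both boxes are shut, each with its own lid, and I handed the job in at about 28.5 s. `job_done` gives no verdict, so these are only my own checks.

**How it went**
- **Both lids:** I tilted each one against its box's clip, slid the tongue under the keeper, swung the front down and pressed with about 25 N.
- **Long lid:** the tongue first caught, probably on the box's back wall, and pushed the box back by a few millimetres. Raising the lid 4 mm freed it.
- **Square lid:** it lay too close to the side wall to grip across the fin. I first carried it to a clear spot by the ends of its fin.

**Last checks**
- **Lids:** the fingertips stopped at 60.4 mm (long) and 73.3 mm (square), where the plate tops should be when shut (60 and 73 mm). The outline fits assume a shut, flat lid and agree with it to about 1.5 mm. The lids lie within about 1° of their boxes' first measured directions.
- **Keepers and clips:** from above, both tongues are under their keepers and both clip noses lie over the lid's front edge. I could not read the clip angles directly.
- **Surroundings:** the glass was standing, and the gripper was clear of everything, reading only about 1 N of sensor noise.
- **Blocked view:** in the final scene picture the arm hid both boxes. The last clip check therefore rests on the top camera and earlier scene pictures.

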